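# Cover, code and wind the spring-driven plate shaker

## Task

Ready the spring-driven shaker for a run. First put every loose steel cover plate on a well of its own and press it down until it is level and flush with the deck; then set the code, the left dial to its two-dot mark and after it the right dial to its four-dot mark; then wind the key clockwise, turn upon turn, until it is fully wound: its white pointer at the far right end of the slot, between the two bars marked there. Leave the other things on the bench where they stand.

Things in the scene. Friction and masses are not known exactly. Their poses are not given: they have to be found in the camera images.
- shaker: white low box with grey sides, 170 (x) by 250 (y) by 40 mm tall, fixed to the bench; origin under its middle at bench height, x from its front (robot side) to its back, y to its left, z up. Three wells along the front half, at x = -46 mm, y = 72, 0 and -72 mm; along the back half, at x = 40 mm, the left dial (y = 82 mm), the right dial (y = 2 mm) and the key (y = -82 mm). Fewer covers than wells may be present; it does not matter which wells stay open
- deck (a point): middle of the shaker's flat top, 40 mm above the bench; axes as the shaker's
- well1 (a point): left: middle of the mouth of a round well in the deck, at deck height (z up). The well is 50 mm across; its floor starts 4 mm below the deck, so a cover laid in stands 6 mm proud, and slides down 6 mm to a stop when pushed with about 7 N (damped: press slowly, 10 to 15 N); it stays where it is left, and the cover is then flush
- well2 (a point): the middle well, else as well1
- well3 (a point): the right-hand well, else as well1
- cover1_grip (a point): round steel cover plate, 46 mm across and 10 mm thick, underside edge bevelled, with a black upright knob in the middle, 12 mm across and 26 mm tall (36 mm overall); weighs about 80 g; this point is on its axis, half-way up the knob, 23 mm above its underside; z is its axis. None if this cover is absent at this start
- cover2_grip (a point): another such cover, same point
- cover3_grip (a point): another such cover, same point
- dial_left_grip (a point): the left dial: round code dial with a bar grip on top, turning about an upright axis; the bar is 38 mm long, 12 mm thick, 24 mm tall, from 6 to 30 mm above the deck; a white line marks its pointing end. This point is on the axis at half bar height, 20 mm above the deck; the point's x runs along the bar towards the white end, z up
- dial_left (a joint): angle of the left dial, 0 to 2.8 rad, growing clockwise seen from above; marks of 1, 2, 3, 4, 5 dots round the dial lie at 0, 0.7, 1.4, 2.1, 2.8. It stays where it is left; about 0.04 N m turns it
- dial_right_grip (a point): the right dial, which has the same form as the left one; this point likewise
- dial_right (a joint): angle of the right dial, else as dial_left
- key_grip (a point): steel winding key on an upright stem: its flat wing is 44 mm long, 10 mm thick and 24 mm tall, from 14 to 38 mm above the deck; this point is on the axis, at the wing's middle, 26 mm above the deck; the point's x runs along the wing, z up
- key (a joint): angle wound, rad, growing clockwise seen from above, 0 run down, 10.2 at the hard stop; fully wound from 9.4 on (the pointer then stands between the two bars). A ratchet brake holds it where it is left; turning takes 0.08 N m at first, 0.13 N m at the end as the spring tightens. Each radian moves a small white pointer 4 mm to the right along the 52 mm slot in the deck in front of the key (mid slot at x = 6 mm, y = -82 mm)

How it is judged:
On the way, in this order (a step that is already met when the one before it is completed fails the run):
1. every cover present sits level and flush in a well (((horizontal distance between cover1_grip and well1 below 0.006 m and z of cover1_grip in the frame of deck between 0.009 and 0.015 m and angle between cover1_grip's own z axis and vertical below 0.05 rad) or (horizontal distance between cover1_grip and well2 below 0.006 m and z of cover1_grip in the frame of deck between 0.009 and 0.015 m and angle between cover1_grip's own z axis and vertical below 0.05 rad) or (horizontal distance between cover1_grip and well3 below 0.006 m and z of cover1_grip in the frame of deck between 0.009 and 0.015 m and angle between cover1_grip's own z axis and vertical below 0.05 rad)) and ((horizontal distance between cover2_grip and well1 below 0.006 m and z of cover2_grip in the frame of deck between 0.009 and 0.015 m and angle between cover2_grip's own z axis and vertical below 0.05 rad) or (horizontal distance between cover2_grip and well2 below 0.006 m and z of cover2_grip in the frame of deck between 0.009 and 0.015 m and angle between cover2_grip's own z axis and vertical below 0.05 rad) or (horizontal distance between cover2_grip and well3 below 0.006 m and z of cover2_grip in the frame of deck between 0.009 and 0.015 m and angle between cover2_grip's own z axis and vertical below 0.05 rad)) and ((horizontal distance between cover3_grip and well1 below 0.006 m and z of cover3_grip in the frame of deck between 0.009 and 0.015 m and angle between cover3_grip's own z axis and vertical below 0.05 rad) or (horizontal distance between cover3_grip and well2 below 0.006 m and z of cover3_grip in the frame of deck between 0.009 and 0.015 m and angle between cover3_grip's own z axis and vertical below 0.05 rad) or (horizontal distance between cover3_grip and well3 below 0.006 m and z of cover3_grip in the frame of deck between 0.009 and 0.015 m and angle between cover3_grip's own z axis and vertical below 0.05 rad))), for 0.2 s.
2. the left dial stands at two dots (value of joint dial_left between 0.52 and 0.88 rad), for 0.2 s.
3. the right dial stands at four dots (value of joint dial_right between 1.92 and 2.28 rad), for 0.2 s.
4. the key is fully wound (value of joint key above 9.3 rad), for 0.2 s.
At the end, for the whole second after the job is handed in: Every cover present lies in a well of its own, within 6 mm of its middle, level within 3 degrees and flush with the deck within 2 mm; the left dial within 0.18 rad of two dots, the right within 0.18 rad of four dots; the key wound to 9.3 rad or more; covers at rest (all of step 1 and all of step 2 and all of step 3 and value of joint key above 9.3 rad and linear speed of each of cover1, cover2, cover3 below 0.02 m/s); the robot touches nothing.
It fails at once if another thing on the bench is shoved more than 4 cm or knocked over (distance of any of timer, dropper_tall, amber_jar, weigh_boat, dropper_left from where it was at the start of the episode above 0.04 m or angle between any of timer, dropper_tall, amber_jar, weigh_boat, dropper_left's own z axis and vertical above 0.7 rad).
Of cover1, cover2, cover3 only 2 to 3 are there at a start; the rules pass over those that are not, and their reading is None.
At some moment in a run one of cover1, cover2, cover3 may be knocked a few centimetres aside while the robot is not near it.
Once in a run the grip may slacken for a moment while it holds something.
It also fails if it takes over 210 s, if anything falls off the work surface, if the arm or the gripper's body presses on something with over 40 N, if the wrist force passes 120 N, or if a joint passes its speed limit or range.

## Robot

A 6-joint arm with a two-finger parallel gripper is mounted at the origin on a cart in front of the work surface, level with it; the furniture and walls round the work are solid. World frame = base frame: x ahead of the robot, y to its left, z up, the work surface at z = 0. Lengths are in m, angles in rad, forces in N, time in s.
With the tool pointing down it reaches from about 0.35 to 0.775 m from the base axis. Payload 5.5 kg.
Tool frame: the origin (TCP) lies at the very end of the fingers, on their centre line; the grasp point (between the pads) lies 19 mm behind it; z points along the fingers, y is the direction in which the jaws open and shut (so a half turn about z gives the same grasp; the last joint's range is limited). The gripper opens to 85 mm and grips with 20 to 120 N. Pads are 22 mm wide; open, the fingers measure 114 mm over their backs; the gripper's body (76 mm by 85 mm) begins 54 mm behind the grasp point. The pads swing forward as they close: fully open they stand 13 mm farther back than shut.
Start: joints at [0.997, 0.313, 0.046, 1.304, 0, 1.431], TCP at [0.242, 0.522, 0.231] pointing down, gripper open.
Joint ranges: [-2.76, 2.76], [-0.86, 1.69], [-1.03, 1.26], [-2.2, 2.34], [-1.47, 1.5], [-3.14, 3.14]. Speed limits (rad/s): [2.57, 2.57, 3.14, 3.14, 3.14, 3.14].

## Interface

Orientations are given as a unit quaternion [w, x, y, z].
In Python, from workcell import get_state, vision, workorder, silhouettes, tip_of gives the robot as it stands.
- The arm moves only by the shell command python3 -m inch 'ROWS' [FORCE]. ROWS is JSON, a list of rows, each a list of 7 numbers: the shift along the tool's x, y, z in cm, then the turn, a rotation vector about the tool's x, y, z in degrees, then the finger opening in cm, from 0 to 8.54. In form: [[dx, dy, dz, rx, ry, rz, hand], ...]. A call has 1 to 5 rows; each row shifts and turns the commanded pose from where the row before left it, along the tool's axes as they then stand; what a row does not reach is not made up. A row lasts 1/10 s, in which the tool goes at most 50 mm and 8.59 degrees, less where a joint would pass 70% of its speed; a pose out of reach is approached as far as the arm can. A call with a gripper value outside its range is refused whole. The fingers move at their own pace and stop on an object; FORCE is the grip in N (left out, the last holds). Time passes only in rows, so rows that do not move let the fingers close. It gives the time, the measured TCP pose, the force and the opening at its end, in the units of the state.
- get_state(): the state, without advancing time (a new reading comes with each control period).
- vision.read_camera(name): name is "scene" or "top"; returns a dict with "pixels" (480x640x3 uint8, red, green, blue), "depth" (480x640 float32, m along the optical axis (not along the pixel's ray), 0 where there is no reading), "mtx" (3x3 intrinsics, pixels), "T" (4x4, takes a point from camera to world coordinates). Camera axes: x right, y up, looking along -z (the intrinsics and any distortion apply to the point x, -y, -z); pixel columns grow to the right and rows downward; lengths in m; the calibration is good to about 2 mm. A picture is of the moment at which its call begins.
- workorder.hand_in(): hands the job in, once; it reports no verdict.
Trained networks look in a picture, given as the dict that the camera call returned (one of the last four; its "shot" number tells which), for a name from the list of things; names that differ only in an ending like _2 or _b are one class to them, and where a whole thing is asked for, a point or a joint stands for the part that bears it (a point fixed in the world has none). Each returns a list of dicts, best first, with "confidence" (0 to 1); they miss things now and then, are a little off and sometimes report something else, mostly with a low value. They report only what shows in the picture. A call takes as long as a camera call.
- silhouettes(picture, label): "mask" (480x640 bool, what is visible of it) and "location" ([column, row] in pixels, amid what is visible of it).
- tip_of(picture, label): "location" ([column, row] in pixels: a listed point, or the origin of a listed thing).
The state is a dict: "clock": time; "joint_pos": joint angles; "qvel": joint speeds; "tau": joint torques, N m; "tcp_pos": TCP position; "orientation": TCP orientation; "wrist_force": force on the tool from outside, world axes, zero at the start; "ft_torque": the same for the moment, N m; "finger_gap": finger opening in m.
Only numpy, scipy, OpenCV 4.12 (cv2) and the standard library are available. Lean on these libraries where they do the work, as an engineer would, in place of code of your own. Each camera call takes 0.05 s, during which the arm holds its last target.

## Working session

There is one attempt and no reset: what is moved stays moved. The work goes in short steps, Python scripts to look and compute and a shell command to move; the robot and the scene stay as the last step left them, time stands still between calls to the robot, and variables do not carry over. Pictures are saved under pics/ and viewed, and the job is handed in when it is done.

```bash
ls; mkdir -p pics; cat > h.py <<'E'
import numpy as np,cv2
from workcell import get_state, vision, workorder, silhouettes, tip_of
def shot(name,fn=None):
    p=vision.read_camera(name)
    if fn: cv2.imwrite('pics/'+fn,p['pixels'][:,:,::-1])
    return p
def ray(p,uv):
    K=p['mtx'];T=p['T']
    d=np.array([(uv[0]-K[0,2])/K[0,0],-(uv[1]-K[1,2])/K[1,1],-1.])
    return T[:3,3],T[:3,:3]@d
def atz(p,uv,z):
    o,d=ray(p,uv); return o+d*(z-o[2])/d[2]
def atdepth(p,uv):
    o,d=ray(p,uv); return o+d*p['depth'][int(round(uv[1])),int(round(uv[0]))]
def proj(p,X):
    T=p['T'];c=T[:3,:3].T@(np.asarray(X)-T[:3,3]);K=p['mtx']
    return np.array([K[0,0]*c[0]/-c[2]+K[0,2],K[1,1]*-c[1]/-c[2]+K[1,2]])
E
python3 - <<'E'
from h import *
print({k:np.round(v,3) for k,v in get_state().items()})
for n in ['scene','top']:
    p=shot(n,n+'0.png'); print(n,p.keys(),p['mtx'],np.round(p['T'],3))
    for l in ['cover1_grip','well1','well2','well3','deck','dial_left_grip','dial_right_grip','key_grip','shaker']:
        for r in tip_of(p,l)[:4]:
            print(l,np.round(r['location'],1),round(r['confidence'],2),np.round(atdepth(p,r['location']),3))
E
```

```text
pics
{'clock': np.float64(0.0), 'joint_pos': array([0.997, 0.314, 0.045, 1.304, 0.   , 1.431]), 'qvel': array([-0.   ,  0.   , -0.002, -0.001,  0.001, -0.001]), 'tau': array([ 3.0000e-03, -4.8063e+01,  2.9853e+01,  1.9000e-02,  0.0000e+00,
        0.0000e+00]), 'tcp_pos': array([0.241, 0.521, 0.23 ]), 'orientation': array([-0.   ,  0.215,  0.977, -0.001]), 'wrist_force': array([-0.126,  0.788,  0.495]), 'ft_torque': array([0.018, 0.037, 0.052]), 'finger_gap': np.float64(0.085)}
scene dict_keys(['pixels', 'depth', 'mtx', 'T', 'shot']) [[437.47957569   0.         318.63633125]
 [  0.         437.47957569 239.11788127]
 [  0.           0.           1.        ]] [[-0.791  0.477 -0.384  0.266]
 [-0.612 -0.605  0.509  0.415]
 [ 0.01   0.638  0.77   0.729]
 [ 0.     0.     0.     1.   ]]
cover1_grip [265.3 243.8] 0.79 [0.691 0.033 0.034]
well1 [332.3 307.9] 0.86 [0.493 0.07  0.035]
well1 [354.4 276.1] 0.75 [ 0.501 -0.012  0.037]
well1 [372.9 255.8] 0.57 [ 0.5   -0.076  0.036]
well2 [332.3 307.9] 0.86 [0.493 0.07  0.035]
well2 [354.4 276.1] 0.75 [ 0.501 -0.012  0.037]
well2 [372.9 255.8] 0.5
[... 655 characters left out ...]
024]
 [-0.014  0.134  0.991  0.925]
 [ 0.     0.     0.     1.   ]]
cover1_grip [295.9 163.8] 0.63 [0.7   0.037 0.009]
well1 [274.  283.9] 0.82 [0.5   0.068 0.035]
well1 [316.4 286.6] 0.79 [0.495 0.002 0.038]
well2 [274.  283.9] 0.82 [0.5   0.068 0.035]
well2 [316.4 286.6] 0.79 [0.495 0.002 0.038]
well3 [274.  283.9] 0.82 [0.5   0.068 0.035]
well3 [316.4 286.6] 0.79 [0.495 0.002 0.038]
deck [317.5 252.7] 0.97 [ 0.548 -0.     0.038]
dial_left_grip [267.2 231.5] 0.74 [0.58  0.078 0.058]
dial_left_grip [317.6 283.9] 0.18 [ 0.499 -0.     0.038]
dial_right_grip [315.1 229.7] 0.66 [0.581 0.003 0.069]
key_grip [371.4 226.1] 0.6 [ 0.585 -0.083  0.079]
shaker [318.8 255.3] 0.65 [ 0.544 -0.002  0.039]
```

View pics/scene0.png

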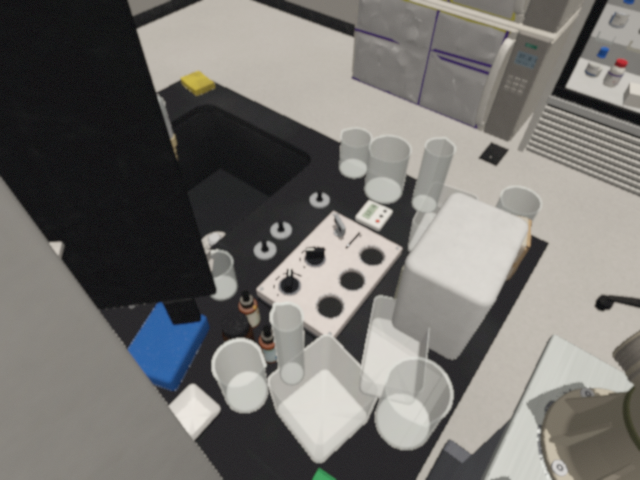

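View pics/top0.png

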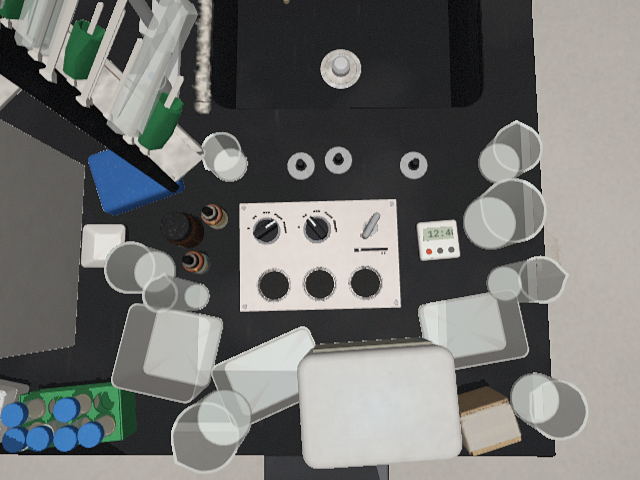

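```bash
python3 - <<'E'
from h import *
p=shot('top'); im=p['pixels'][:,:,::-1]
c=cv2.resize(im[140:320,225:440],None,fx=3.6,fy=3.3,interpolation=cv2.INTER_CUBIC)
c=cv2.resize(im[140:320,225:440],None,fx=3.3,fy=3.3,interpolation=cv2.INTER_CUBIC);cv2.imwrite('pics/z1.png',c)
# covers: silhouettes
for q in [p]:
    for r in silhouettes(q,'cover1')[:5]:
        m=r['mask'];print(np.round(r['location'],1),round(r['confidence'],2),m.sum(),np.round(atz(q,r['location'],.01),4))
# shaker corners
hsv=cv2.cvtColor(im,cv2.COLOR_BGR2HSV)
w=((im.min(2)>170)).astype(np.uint8); w=cv2.morphologyEx(w,cv2.MORPH_OPEN,np.ones((3,3)))
n,l,s,ce=cv2.connectedComponentsWithStats(w)
i=l[300,250];print('lab',i,s[i])
cn,_=cv2.findContours((l==i).astype(np.uint8),0,2);cn=max(cn,key=cv2.contourArea)
rc=cv2.boxPoints(cv2.minAreaRect(cn));print(rc)
P=np.array([atz(p,u,.04) for u in rc]);print(np.round(P,4),P.mean(0))
# dark circles wells
for u in [(274,284),(320,284),(366,283)]:
    g=im.max(2); sub=(g<90).astype(np.uint8); n,l,s,ce=cv2.connectedComponentsWithStats(sub,connectivity=4)
    i=l[u[1],u[0]];print(u,ce[i],s[i],np.round(atz(p,ce[i],.037),4),np.round(atz(p,ce[i],.04),4))
d=p['depth']
for u in [(380,400),(375,350),(380,455)]: print(u,np.round(atdepth(p,u),3))
# height map
hm=np.zeros((480,640))
for v in range(0,480,20):
    print(v,' '.join('%4d'%(atdepth(p,(u,v))[2]*1000 if d[v,u]>0 else -1) for u in range(80,560,20)))
E
```

```text
Traceback (most recent call last):
ValueError: it knows: cover1_grip, cover2_grip, cover3_grip, deck, dial_left, dial_left_grip, dial_right, dial_right_grip, key, key_grip, shaker, well
```

View pics/z1.png

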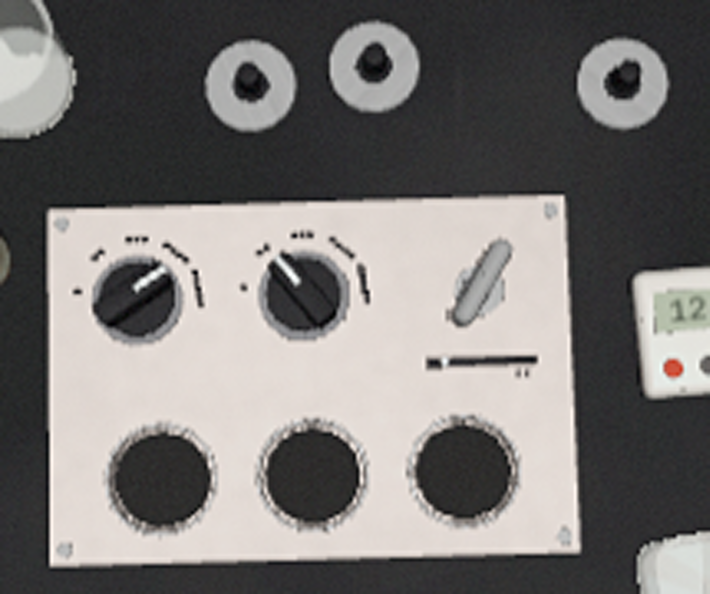

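```bash
cat > m.py <<'E'
from h import *
def covers(p):
    for r in silhouettes(p,'cover1_grip')[:5]:
        m=r['mask'];y,x=np.nonzero(m);print('cov sil',np.round(r['location'],1),round(r['confidence'],2),m.sum(),np.round(atz(p,(x.mean(),y.mean()),.012),4))
def covdisc(p,z=.01,r0=(130,200,230,480)):
    im=p['pixels'];g=im.min(2);w=(g>120).astype(np.uint8)
    n,l,s,ce=cv2.connectedComponentsWithStats(w,connectivity=4)
    for i in range(1,n):
        if 250<s[i,4]<1200 and 15<s[i,2]<40 and 15<s[i,3]<40:
            cn,_=cv2.findContours((l==i).astype(np.uint8),0,2)
            (c,r)=cv2.minEnclosingCircle(max(cn,key=cv2.contourArea))
            e=cv2.fitEllipse(max(cn,key=cv2.contourArea))
            print('disc',np.round(e[0],1),np.round(e[1],1),'xy',np.round(atz(p,e[0],z),4))
E
python3 - <<'E'
from m import *
p=shot('top'); im=p['pixels'][:,:,::-1]
covers(p);covdisc(p)
w=((im.min(2)>170)).astype(np.uint8)
n,l,s,ce=cv2.connectedComponentsWithStats(w)
i=l[300,250];print('lab',i,s[i])
cn,_=cv2.findContours((l==i).astype(np.uint8),0,2);cn=max(cn,key=cv2.contourArea)
rc=cv2.boxPoints(cv2.minAreaRect(cn));print(rc)
ap=cv2.approxPolyDP(cn,6,True)[:,0];print('poly',ap.tolist())
P=np.array([atz(p,u,.04) for u in ap]);print(np.round(P,4).tolist(),P.mean(0))
for u in [(274,284),(320,284),(366,283)]:
    g=im.max(2); sub=(g<90).astype(np.uint8); n,l,s,ce=cv2.connectedComponentsWithStats(sub,connectivity=4)
    i=l[u[1],u[0]];print(u,ce[i],s[i],np.round(atz(p,ce[i],.034),4),np.round(atz(p,ce[i],.04),4))
d=p['depth']
for v in range(0,480,20):
    print(v,' '.join('%4d'%(atdepth(p,(u,v))[2]*1000 if d[v,u]>0 else -1) for u in range(80,560,20)))
E
```

```text
cov sil [299.8 164.9] 0.81 616 [0.6961 0.0292 0.012 ]
disc [17.9 86.9] [32.6 44.7] xy [0.8365 0.5134 0.01  ]
disc [337.9 159.8] [26.1 26.3] xy [ 0.7061 -0.0332  0.01  ]
disc [300.5 165.5] [26.1 26.3] xy [0.6965 0.0291 0.01  ]
disc [413.1 164.8] [26.  26.6] xy [ 0.6969 -0.1581  0.01  ]
disc [196.6 295.9] [24.7 25.4] xy [0.4812 0.1964 0.01  ]
lab 222 [  240   199   161   112 13008]
[[237.18346 202.96884]
 [397.23053 198.7571 ]
 [400.07202 306.73495]
 [240.02496 310.94672]]
poly [[395, 199], [240, 204], [240, 310], [400, 306]]
[[0.6337, -0.1237, 0.04], [0.6265, 0.1238, 0.04], [0.4589, 0.1206, 0.04], [0.4649, -0.1284, 0.04]] [ 0.54602336 -0.00193523  0.04      ]
(274, 284) [273.7807571  284.81545741] [259 271  30  29 634] [0.4981 0.0689 0.034 ] [0.4979 0.0683 0.04  ]
(320, 284) [319.3376 283.6784] [306 270  28  29 625] [ 0.4998 -0.0029  0.034 ] [ 0.4996 -0.0031  0.04  ]
(366, 283) [364.9456869  282.45846645] [351 268  29  29 626] [ 0.5016 -0.0747  0.034 ] [ 0.5014 -0.0744  0.04  ]
0    0   -1  443  160  393  395    0  -73 -255 -256 -254 -255 -259 -260 -260 -258 -257 -258 -254 -143    0  
[... 2161 characters left out ...]
    2    1    0  190  197  200  201  200  199  199  201   -1   68   93   -3    2
380    0    0   96   57   30    2   97   42    3    1    4  197  200  201  200  201  199  199  200    0    0    0   22   77
400   85   31   57    1    1  122  107  108   44    4    4  195  200  200  200  197  202  200  200   55   87  111   57    4
420   69   86   56    0   -1  121    3    5  106    0    0  190  202  198  199  200  202  200  200  112  118  118    1    6
440  117  111   -3    0   -1  107   29    4  113    0    0    0  202  200  200  201  200  202  200  198  117  118  112    0
460 -862 -858 -870 -863 -867  130   98  100 -857 -869 -428 -422  205  200  199  201  199  194 -862 -855 -867 -863 -861 -867
```

```bash
python3 - <<'E'
from m import *
p=shot('scene'); im=p['pixels'][:,:,::-1].copy()
f=4; x0,y0=240,180
c=cv2.resize(im[y0:y0+150,x0:x0+170],None,fx=f,fy=f,interpolation=cv2.INTER_CUBIC)
def circ(cx,cy,z,r,col):
    a=np.linspace(0,2*np.pi,60)
    q=np.array([proj(p,(cx+r*np.cos(t),cy+r*np.sin(t),z)) for t in a]);q=((q-[x0,y0]+.5)*f-.5).astype(int)
    cv2.polylines(c,[q],True,col,1)
for x,y in [(.6965,.0291),(.7061,-.0332),(.6969,-.1581)]: circ(x,y,.01,.023,(0,0,255)); circ(x,y,.036,.006,(0,255,0))
for x,y in [(.498,.0686),(.4998,-.003),(.5015,-.0745)]: circ(x,y,.04,.025,(0,0,255))
cv2.imwrite('pics/s1.png',c)
p=shot('top')
for u in [(300,346),(457,346),(460,465),(305,465),(310,355)]: print(np.round(atz(p,u,.2),3))
E
```

```text
[0.416 0.018 0.2  ]
[ 0.416 -0.18   0.2  ]
[ 0.273 -0.179  0.2  ]
[0.272 0.011 0.2  ]
[0.405 0.005 0.2  ]
```

View pics/s1.png

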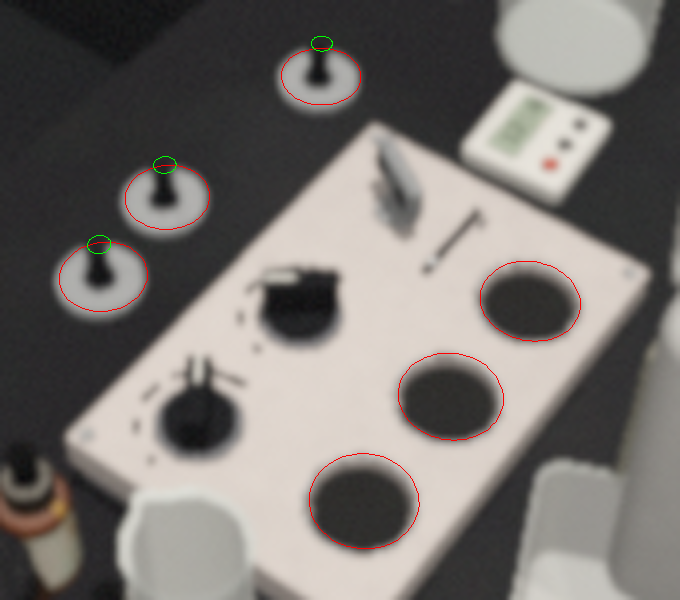

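```bash
python3 -m inch '[[0,0,-2.5,0,0,-8.3,5],[0,0,-2.5,0,0,-8.3,5],[0,0,-2.5,0,0,-8.3,5]]' 40
```

```text
clock: 1.55
tcp_pos: [0.2416, 0.5216, 0.3071]
orientation: [-0.0, -0.003, 1.0, -0.0]
wrist_force: [1.0, 0.5, -0.8]
finger_gap: 0.0499
```

```bash
for i in 1 2 3; do python3 -m inch '[[-2.6,-4,0,0,0,0,5],[-2.6,-4,0,0,0,0,5],[-2.6,-4,0,0,0,0,5],[-2.6,-4,0,0,0,0,5],[-2.6,-4,0,0,0,0,5]]'; done
```

```text
clock: 2.05
tcp_pos: [0.3725, 0.3203, 0.3065]
orientation: [0.0, -0.001, 1.0, 0.0]
wrist_force: [0.7, -0.2, -0.1]
finger_gap: 0.0497
clock: 2.55
tcp_pos: [0.5028, 0.1201, 0.3066]
orientation: [0.0, -0.0, 1.0, 0.0]
wrist_force: [-0.0, 1.5, -0.0]
finger_gap: 0.0502
clock: 3.05
tcp_pos: [0.633, -0.0798, 0.3064]
orientation: [0.0, -0.0, 1.0, 0.0]
wrist_force: [1.1, 1.2, 0.4]
finger_gap: 0.0501
```

```bash
python3 -m inch '[[-3.2,-3.9,0,0,0,0,5],[-3.2,-3.9,0,0,0,0,5],[0,0,5,0,0,0,5],[0,0,5,0,0,0,5],[0,0,5,0,0,0,5]]'; python3 - <<'E'
from m import *
p=shot('top','t2.png');covdisc(p)
p=shot('scene','s2.png')
E
```

```text
clock: 3.55
tcp_pos: [0.6968, -0.1563, 0.154]
orientation: [0.001, 0.0, 1.0, -0.0]
wrist_force: [0.6, 0.5, 0.0]
finger_gap: 0.05
disc [-936.4 -818.4] [  98.2 2546.4] xy [3.0158 2.8723 0.01  ]
disc [337.9 159.7] [26.  26.3] xy [ 0.7061 -0.0332  0.01  ]
disc [300.5 165.5] [26.1 26.2] xy [0.6966 0.029  0.01  ]
disc [196.7 296. ] [24.1 25. ] xy [0.481  0.1961 0.01  ]
```

View pics/s2.png

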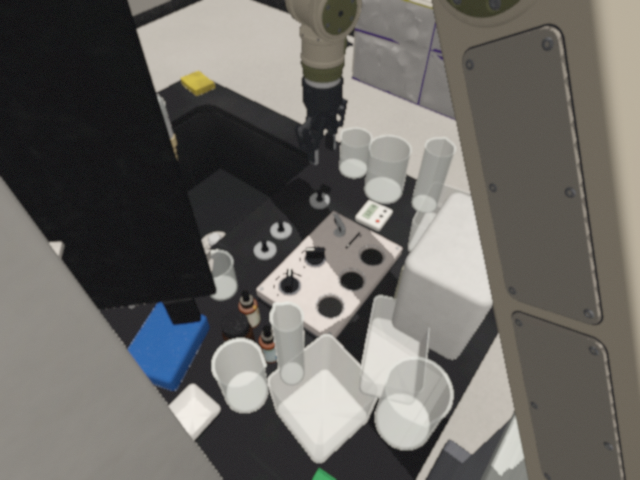

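View pics/t2.png

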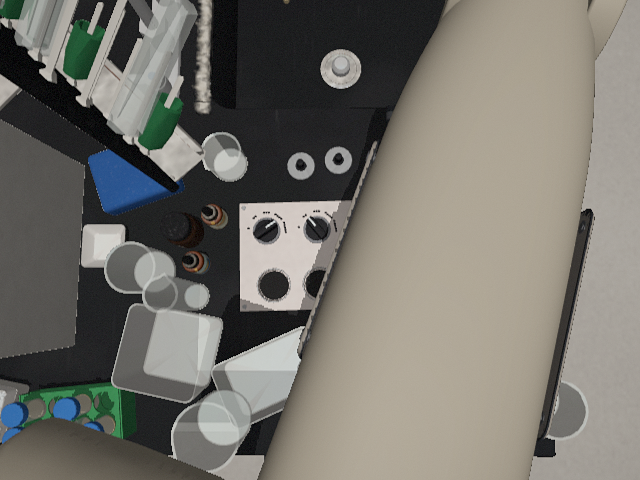

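```bash
python3 -m inch '[[0,-0.2,4,0,0,0,5],[0,0,4,0,0,0,5],[0,0,3,0,0,0,5],[0,0,2,0,0,0,5],[0,0,0.9,0,0,0,5]]'; python3 -m inch '[[0,0,0,0,0,0,0],[0,0,0,0,0,0,0],[0,0,0,0,0,0,0],[0,0,0,0,0,0,0],[0,0,0,0,0,0,0]]' 50;python3 - <<'E'
from m import *
p=shot('scene')
cv2.imwrite('pics/s3.png',cv2.resize(p['pixels'][130:280,230:430,::-1],None,fx=4,fy=4))
E
```

```text
clock: 4.15
tcp_pos: [0.6966, -0.1573, 0.0182]
orientation: [0.0, -0.001, 1.0, -0.0]
wrist_force: [-0.2, 0.6, -0.1]
finger_gap: 0.05
clock: 4.65
tcp_pos: [0.6976, -0.1577, 0.0201]
orientation: [0.002, -0.0, 1.0, -0.001]
wrist_force: [-0.3, 0.5, 6.1]
finger_gap: 0.0098
```

View pics/s3.png

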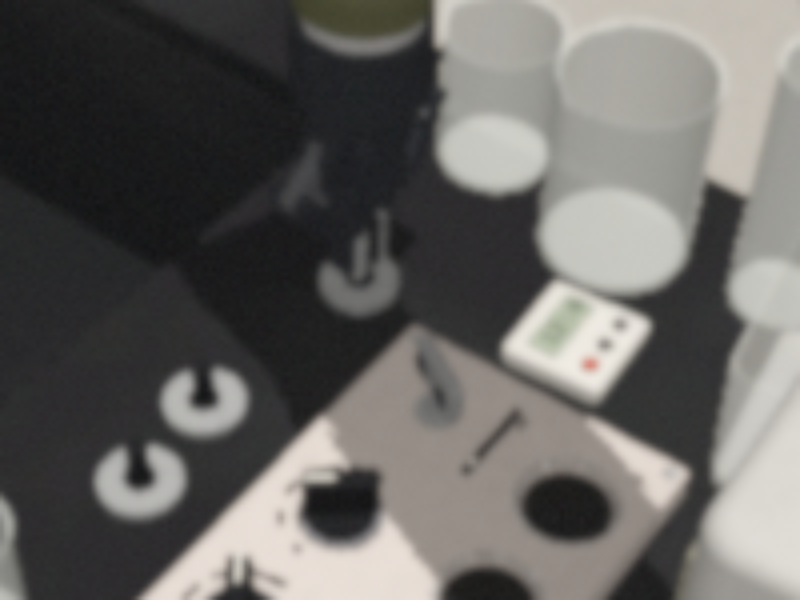

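```bash
python3 -m inch '[[0,0,-0.3,0,0,0,0],[0,0,0,0,0,0,0]]';python3 -m inch '[[0,0,-1.5,0,0,0,0],[0,0,-3,0,0,0,0],[0,0,-4,0,0,0,0],[0,0,0,0,0,0,0]]';python3 - <<'E'
from m import *
print(np.round(get_state()['wrist_force'],2))
p=shot('scene')
cv2.imwrite('pics/s4.png',cv2.resize(p['pixels'][90:240,230:430,::-1],None,fx=4,fy=4))
E
```

```text
clock: 4.9
tcp_pos: [0.6958, -0.1572, 0.021]
orientation: [0.0, -0.0, 1.0, -0.0]
wrist_force: [-1.3, 0.3, -0.6]
finger_gap: 0.0096
clock: 5.3
tcp_pos: [0.6993, -0.1584, 0.1131]
orientation: [0.005, -0.0, 1.0, -0.002]
wrist_force: [0.9, 0.2, 0.4]
finger_gap: 0.0095
[0.9  0.18 0.38]
```

View pics/s4.png

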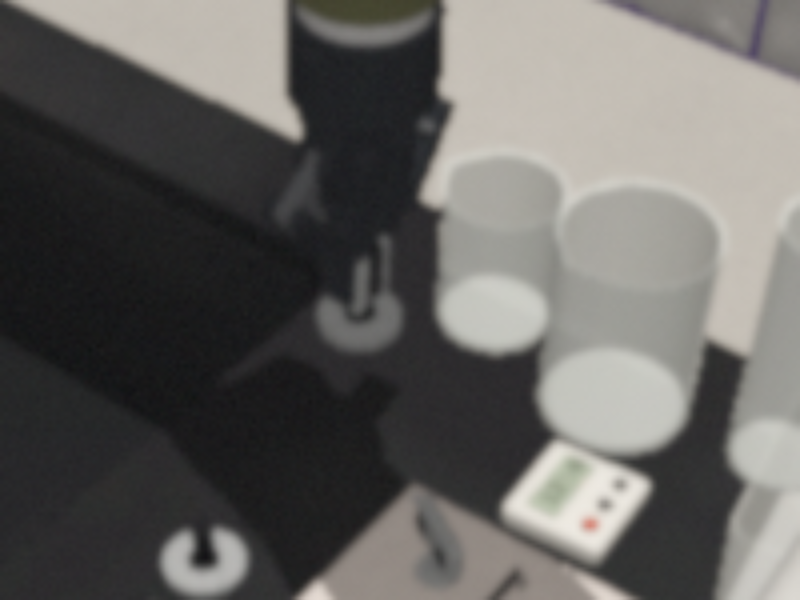

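```bash
python3 -m inch '[[0,0,-4,0,0,0,0],[3.9,1.7,0,0,0,0,0],[3.9,1.6,0,0,0,0,0],[3.9,1.7,0,0,0,0,0],[3.9,1.6,0,0,0,0,0]]';python3 -m inch '[[3.9,1.7,0,0,0,0,0],[0,0,0,0,0,0,0],[0,0,3,0,0,0,0],[0,0,3,0,0,0,0],[0,0,0,0,0,0,0]]';python3 - <<'E'
from m import *
p=shot('scene')
cv2.imwrite('pics/s5.png',cv2.resize(p['pixels'][170:320,280:480,::-1],None,fx=4,fy=4))
p=shot('top')
cv2.imwrite('pics/t5.png',p['pixels'][:,:,::-1])
E
```

```text
clock: 5.85
tcp_pos: [0.5372, -0.0904, 0.1444]
orientation: [-0.001, -0.0, 1.0, 0.0]
wrist_force: [0.1, 0.2, 0.7]
finger_gap: 0.0098
clock: 6.35
tcp_pos: [0.4972, -0.0733, 0.0816]
orientation: [-0.004, -0.0, 1.0, 0.001]
wrist_force: [-0.8, 0.6, -0.5]
finger_gap: 0.0095
```

View pics/s5.png

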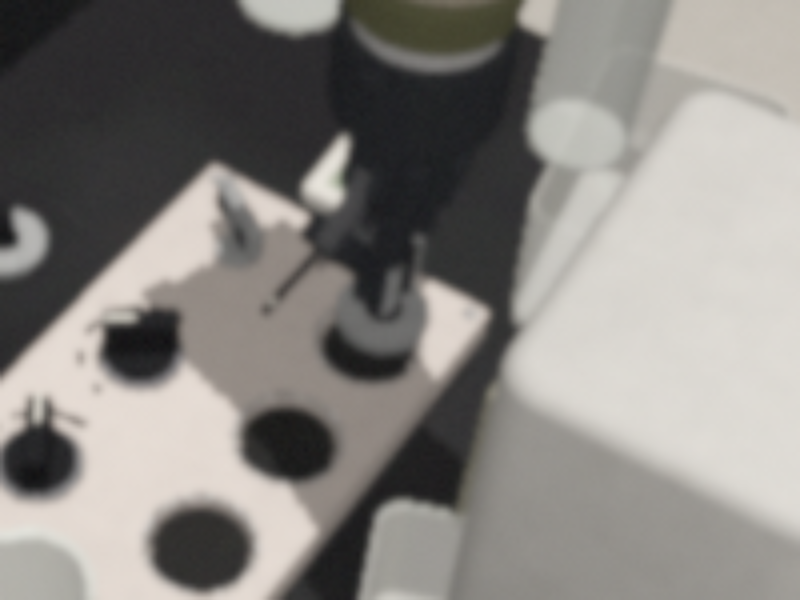

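View pics/t5.png

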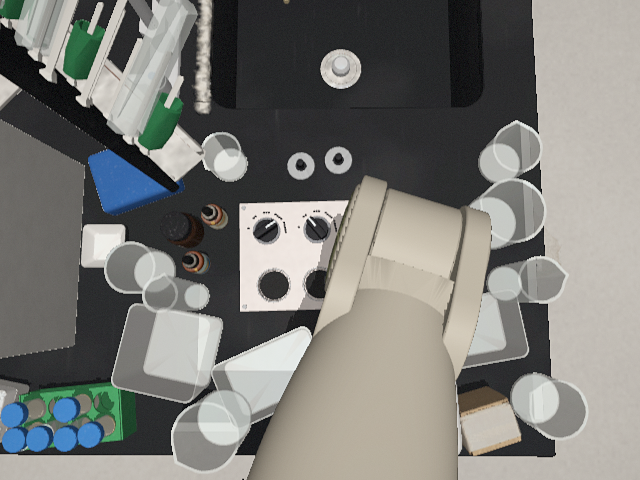

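```bash
python3 -m inch '[[0,0,0,0,0,0,0],[0,0,0,0,0,0,0],[0,0,0,0,0,0,0]]';python3 - <<'E'
from m import *
p=shot('scene'); im=p['pixels'][:,:,::-1]
s=get_state();print(s['tcp_pos'],s['orientation'])
f=4; x0,y0=320,190
c=cv2.resize(im[y0:y0+150,x0:x0+170],None,fx=f,fy=f,interpolation=cv2.INTER_CUBIC)
def circ(cx,cy,z,r,col):
    a=np.linspace(0,2*np.pi,60)
    q=np.array([proj(p,(cx+r*np.cos(t),cy+r*np.sin(t),z)) for t in a]);q=((q-[x0,y0]+.5)*f-.5).astype(int)
    cv2.polylines(c,[q],True,col,1)
x,y,z=s['tcp_pos']
circ(x,y,z-.010,.023,(0,0,255))
circ(.5015,-.0745,.04,.025,(0,255,0))
cv2.imwrite('pics/s6.png',c)
E
```

```text
clock: 6.75
tcp_pos: [0.5015, -0.0746, 0.0864]
orientation: [0.001, -0.0, 1.0, -0.0]
wrist_force: [0.6, -0.3, -1.1]
finger_gap: 0.0094
[ 0.50132621 -0.07456398  0.08618863] [ 8.12646219e-04 -3.72462063e-04  9.99999578e-01 -2.13319557e-04]
```

View pics/s6.png

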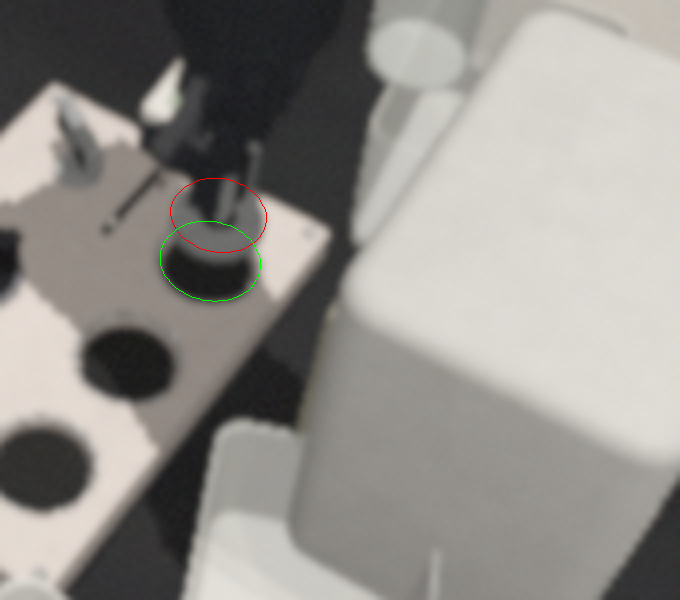

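```bash
python3 -m inch '[[0,0,1,0,0,0,0],[0,0,1,0,0,0,0],[0,0,0,0,0,0,0],[0,0,0,0,0,0,0]]'; python3 -m inch '[[0,0,0.4,0,0,0,0],[0,0,0,0,0,0,0]]' 60;python3 -m inch '[[0,0,0.3,0,0,0,0],[0,0,0,0,0,0,0]]' ;python3 -m inch '[[0,0,0.3,0,0,0,0],[0,0,0,0,0,0,0]]'
```

```text
clock: 7.2
tcp_pos: [0.4999, -0.0741, 0.0645]
orientation: [-0.001, -0.0, 1.0, 0.0]
wrist_force: [0.3, -0.1, -1.6]
finger_gap: 0.0095
clock: 7.4
tcp_pos: [0.5005, -0.0743, 0.0609]
orientation: [-0.0, -0.0, 1.0, 0.0]
wrist_force: [0.1, 0.2, -1.2]
finger_gap: 0.0089
clock: 7.6
tcp_pos: [0.5005, -0.0743, 0.058]
orientation: [-0.0, -0.0, 1.0, 0.0]
wrist_force: [0.7, -0.5, -0.2]
finger_gap: 0.0094
clock: 7.8
tcp_pos: [0.5008, -0.0744, 0.0553]
orientation: [0.0, -0.0, 1.0, -0.0]
wrist_force: [0.1, 0.5, -0.9]
finger_gap: 0.0093
```

```bash
python3 -m inch '[[0,0,0.2,0,0,0,0],[0,0,0,0,0,0,0]]'; python3 -m inch '[[0,0,0.2,0,0,0,0],[0,0,0,0,0,0,0]]';python3 -m inch '[[0,0,0.2,0,0,0,0],[0,0,0,0,0,0,0]]'
```

```text
clock: 8.0
tcp_pos: [0.5008, -0.0744, 0.0535]
orientation: [0.0, -0.0, 1.0, -0.0]
wrist_force: [0.1, -0.0, 2.1]
finger_gap: 0.009
clock: 8.2
tcp_pos: [0.5008, -0.0743, 0.0514]
orientation: [0.0, -0.0, 1.0, -0.0]
wrist_force: [-1.4, 0.6, 3.6]
finger_gap: 0.0089
clock: 8.4
tcp_pos: [0.5008, -0.0744, 0.05]
orientation: [0.0, -0.0, 1.0, -0.0]
wrist_force: [-2.8, 1.4, 8.3]
finger_gap: 0.009
```

```bash
python3 - <<'E'
from m import *
p=shot('scene')
cv2.imwrite('pics/s7.png',cv2.resize(p['pixels'][190:310,320:460,::-1],None,fx=5,fy=5,interpolation=cv2.INTER_CUBIC))
E
```

```text
(no output)
```

View pics/s7.png

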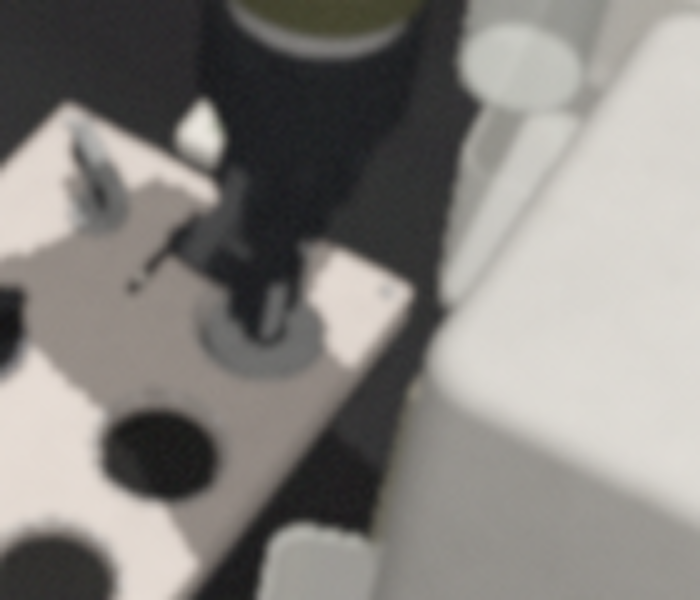

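```bash
python3 -m inch '[[0,0,0.15,0,0,0,0],[0,0,0,0,0,0,0],[0,0,0,0,0,0,0]]'; python3 -m inch '[[0,0,0.15,0,0,0,0],[0,0,0,0,0,0,0],[0,0,0,0,0,0,0]]'; python3 -m inch '[[0,0,0.15,0,0,0,0],[0,0,0,0,0,0,0],[0,0,0,0,0,0,0]]'
```

```text
clock: 8.75
tcp_pos: [0.5009, -0.0744, 0.0499]
orientation: [0.001, -0.0, 1.0, -0.0]
wrist_force: [-6.3, 1.8, 19.9]
finger_gap: 0.0091
clock: 9.05
tcp_pos: [0.5011, -0.0744, 0.0498]
orientation: [0.001, -0.001, 1.0, -0.0]
wrist_force: [-9.9, 2.6, 31.2]
finger_gap: 0.0092
clock: 9.35
tcp_pos: [0.5012, -0.0744, 0.0496]
orientation: [0.002, -0.001, 1.0, -0.001]
wrist_force: [-13.3, 4.1, 42.8]
finger_gap: 0.0092
```

```bash
python3 -m inch '[[0,0,-0.4,0,0,0,0],[0,0,0,0,0,0,0],[0,0,0,0,0,0,5],[0,0,0,0,0,0,5],[0,0,0,0,0,0,5]]'; python3 -m inch '[[0,0,-3,0,0,0,5],[0,0,-5,0,0,0,5],[0,0,-5,0,0,0,5],[-5,0,-3,0,0,0,5],[-5,0,0,0,0,0,5]]'
python3 - <<'E'
from m import *
p=shot('scene')
cv2.imwrite('pics/s8.png',cv2.resize(p['pixels'][190:310,320:460,::-1],None,fx=5,fy=5,interpolation=cv2.INTER_CUBIC))
p=shot('top','t8.png')
covdisc(p)
E
```

```text
clock: 9.85
tcp_pos: [0.5002, -0.0742, 0.048]
orientation: [-0.001, -0.0, 1.0, 0.0]
wrist_force: [-0.2, 0.4, -0.5]
finger_gap: 0.0498
clock: 10.35
tcp_pos: [0.5961, -0.0749, 0.2103]
orientation: [0.004, 0.0, 1.0, -0.001]
wrist_force: [-0.1, -0.3, 0.1]
finger_gap: 0.0502
disc [-936.4 -818.4] [  98.2 2546.4] xy [3.0158 2.8723 0.01  ]
disc [196.6 295.9] [23.2 24.8] xy [0.4812 0.1963 0.01  ]
```

View pics/s8.png

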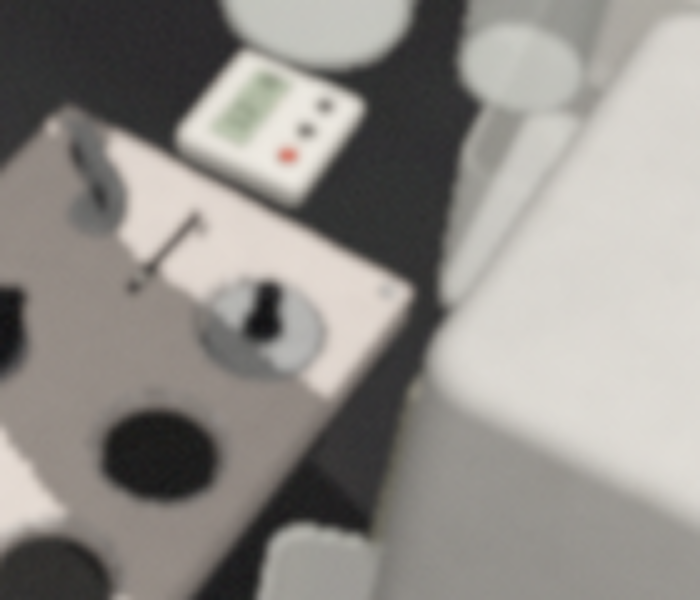

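```bash
python3 -m inch '[[-3.5,1.3,0,0,0,0,5],[-3.5,1.4,0,0,0,0,5],[-3.5,1.4,0,0,0,0,5],[0,0,0,0,0,0,5],[0,0,0,0,0,0,5]]'; 
python3 - <<'E'
from m import *
print(np.round(get_state()['tcp_pos'],4))
p=shot('scene')
covdisc(p)
cv2.imwrite('pics/s9.png',cv2.resize(p['pixels'][150:290,220:380,::-1],None,fx=4,fy=4,interpolation=cv2.INTER_CUBIC))
E
```

```text
clock: 10.95
tcp_pos: [0.6978, -0.0328, 0.2022]
orientation: [-0.002, -0.001, 1.0, 0.0]
wrist_force: [-0.5, -0.6, -0.7]
finger_gap: 0.0502
[ 0.6978 -0.0328  0.2022]
disc [419.3  32.2] [18.7 28.1] xy [ 0.9254 -1.0287  0.01  ]
```

View pics/s9.png

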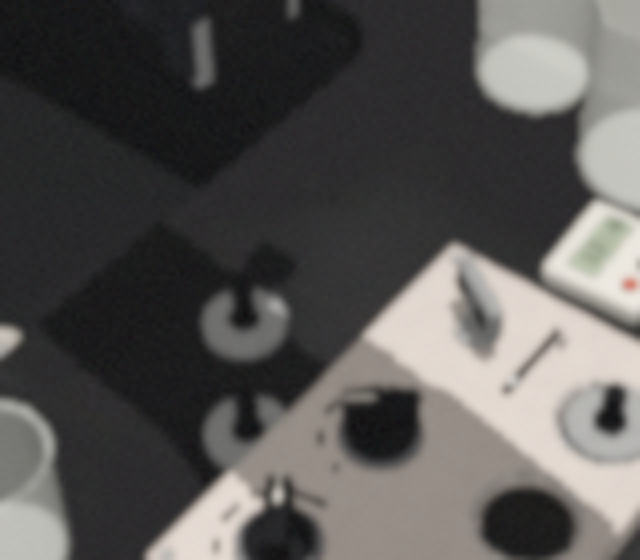

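```bash
python3 - <<'E'
from m import *
p=shot('scene')
for u in [(265,249),(281.3,257.5),(281.3,230.5)]: print(atz(p,u,.01))
im=p['pixels'][:,:,::-1];f=6;x0,y0=250,200
c=cv2.resize(im[y0:y0+90,x0:x0+110],None,fx=f,fy=f,interpolation=cv2.INTER_CUBIC)
def circ(cx,cy,z,r,col):
    a=np.linspace(0,2*np.pi,60)
    q=np.array([proj(p,(cx+r*np.cos(t),cy+r*np.sin(t),z)) for t in a]);q=((q-[x0,y0]+.5)*f-.5).astype(int)
    cv2.polylines(c,[q],True,col,1)
circ(.7061,-.0332,.01,.023,(0,0,255)); circ(.7061,-.0332,.036,.006,(0,0,255))
x,y=atz(p,(281.3,257.5),.01)[:2];circ(x,y,.01,.023,(0,255,0)); circ(x,y,.036,.006,(0,255,0))
cv2.imwrite('pics/s10.png',c)
E
```

```text
[0.69673664 0.03036369 0.01      ]
[0.6553514  0.02620565 0.01      ]
[ 0.7034098  -0.02939267  0.01      ]
```

View pics/s10.png

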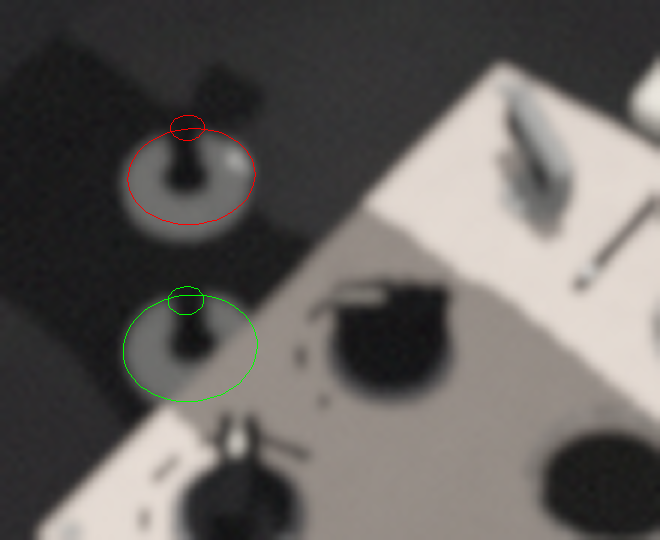

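```bash
python3 -m inch '[[0,0,5,0,0,0,5],[0,0,5,0,0,0,5],[0,0,0,0,0,0,5],[0,0,0,0,0,0,5],[0,0,0,0,0,0,5]]'
```

```text
clock: 11.55
tcp_pos: [0.7002, -0.0338, 0.1085]
orientation: [0.003, -0.0, 1.0, -0.0]
wrist_force: [0.4, -1.1, 0.3]
finger_gap: 0.05
```

```bash
python3 -m inch '[[-0.6,0,3,0,0,0,5],[0,0,3,0,0,0,5],[0,0,0,0,0,0,5],[0,0,0,0,0,0,5],[0,0,0,0,0,0,5]]';python3 -m inch '[[0,0,0,0,0,0,5],[0,0,0,0,0,0,5],[0,0,0,0,0,0,5]]'
```

```text
clock: 12.05
tcp_pos: [0.7066, -0.0335, 0.048]
orientation: [0.002, -0.0, 1.0, -0.0]
wrist_force: [-0.2, -0.2, -0.0]
finger_gap: 0.0503
clock: 12.35
tcp_pos: [0.7049, -0.0332, 0.0455]
orientation: [0.001, -0.0, 1.0, -0.0]
wrist_force: [0.1, -0.5, -0.4]
finger_gap: 0.0503
```

```bash
python3 -m inch '[[-0.1,0,1.5,0,0,0,5],[0,0,1.1,0,0,0,5],[0,0,0,0,0,0,5]]' 50;python3 -m inch '[[0,0,0,0,0,0,0],[0,0,0,0,0,0,0],[0,0,0,0,0,0,0],[0,0,0,0,0,0,0],[0,0,0,0,0,0,0]]'; python3 -m inch '[[0,0,-0.5,0,0,0,0],[0,0,-1.5,0,0,0,0],[0,0,-3,0,0,0,0],[0,0,-4,0,0,0,0],[0,0,-4,0,0,0,0]]'
```

```text
clock: 12.65
tcp_pos: [0.7031, -0.0328, 0.015]
orientation: [-0.003, -0.0, 1.0, 0.0]
wrist_force: [-0.4, -0.2, 0.2]
finger_gap: 0.0498
clock: 13.15
tcp_pos: [0.7058, -0.0332, 0.019]
orientation: [0.0, -0.0, 1.0, -0.0]
wrist_force: [0.5, -0.6, 0.7]
finger_gap: 0.0098
clock: 13.65
tcp_pos: [0.7051, -0.0331, 0.1508]
orientation: [-0.0, -0.0, 1.0, 0.0]
wrist_force: [0.5, -0.4, 0.2]
finger_gap: 0.0097
```

```bash
python3 -m inch '[[4.1,0.6,0,0,0,0,0],[4.1,0.6,0,0,0,0,0],[4.1,0.6,0,0,0,0,0],[4.1,0.6,0,0,0,0,0],[4.1,0.6,0,0,0,0,0]]';python3 -m inch '[[0,0,3,0,0,0,0],[0,0,3,0,0,0,0],[0,0,0,0,0,0,0],[0,0,0,0,0,0,0],[0,0,0,0,0,0,0]]';python3 -m inch '[[0,0,0,0,0,0,0],[0,0,0,0,0,0,0],[0,0,0,0,0,0,0]]';python3 - <<'E'
from m import *
p=shot('scene')
cv2.imwrite('pics/s11.png',cv2.resize(p['pixels'][190:310,300:440,::-1],None,fx=5,fy=5,interpolation=cv2.INTER_CUBIC))
E
```

```text
clock: 14.15
tcp_pos: [0.4991, -0.0031, 0.1499]
orientation: [0.001, -0.0, 1.0, -0.0]
wrist_force: [-0.1, -0.3, -0.2]
finger_gap: 0.0096
clock: 14.65
tcp_pos: [0.5019, -0.0036, 0.0904]
orientation: [0.001, -0.0, 1.0, -0.0]
wrist_force: [-0.0, -0.2, -1.0]
finger_gap: 0.0098
clock: 14.95
tcp_pos: [0.5009, -0.0034, 0.0891]
orientation: [0.0, -0.0, 1.0, -0.0]
wrist_force: [-0.3, 0.4, -0.5]
finger_gap: 0.0095
```

View pics/s11.png

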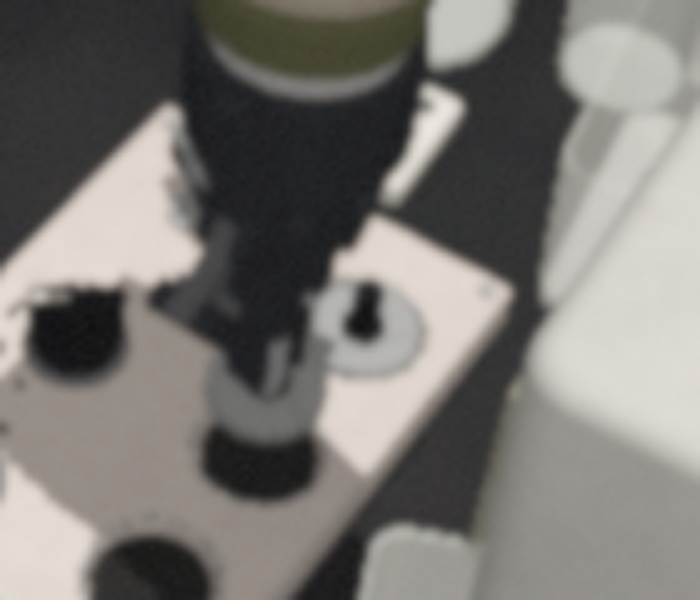

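```bash
python3 -m inch '[[0,0,1,0,0,0,0],[0,0,1,0,0,0,0],[0,0,0.5,0,0,0,0],[0,0,0,0,0,0,0],[0,0,0,0,0,0,0]]' 60; python3 -m inch '[[0,0,0.3,0,0,0,0],[0,0,0,0,0,0,0]]';python3 -m inch '[[0,0,0.3,0,0,0,0],[0,0,0,0,0,0,0]]' ;python3 -m inch '[[0,0,0.2,0,0,0,0],[0,0,0,0,0,0,0]]'; python3 -m inch '[[0,0,0.2,0,0,0,0],[0,0,0,0,0,0,0]]'
```

```text
clock: 15.5
tcp_pos: [0.5001, -0.0033, 0.0631]
orientation: [-0.0, -0.0, 1.0, 0.0]
wrist_force: [-0.8, 0.2, 0.2]
finger_gap: 0.0093
clock: 15.7
tcp_pos: [0.5005, -0.0033, 0.0604]
orientation: [0.0, -0.0, 1.0, 0.0]
wrist_force: [-0.7, 0.8, -1.1]
finger_gap: 0.0092
clock: 15.9
tcp_pos: [0.5003, -0.0033, 0.0573]
orientation: [-0.0, -0.0, 1.0, 0.0]
wrist_force: [0.6, -1.1, -0.2]
finger_gap: 0.0093
clock: 16.1
tcp_pos: [0.5003, -0.0033, 0.0553]
orientation: [-0.0, -0.0, 1.0, 0.0]
wrist_force: [-0.3, -0.4, -0.0]
finger_gap: 0.0094
clock: 16.3
tcp_pos: [0.5005, -0.0033, 0.0537]
orientation: [0.0, -0.0, 1.0, 0.0]
wrist_force: [-0.5, 0.9, 2.6]
finger_gap: 0.009
```

```bash
python3 -m inch '[[0,0,0.2,0,0,0,0],[0,0,0,0,0,0,0]]'; python3 -m inch '[[0,0,0.2,0,0,0,0],[0,0,0,0,0,0,0]]';python3 -m inch '[[0,0,0.15,0,0,0,0],[0,0,0,0,0,0,0],[0,0,0,0,0,0,0]]' ;python3 -m inch '[[0,0,0.15,0,0,0,0],[0,0,0,0,0,0,0],[0,0,0,0,0,0,0]]'; python3 -m inch '[[0,0,0.1,0,0,0,0],[0,0,0,0,0,0,0],[0,0,0,0,0,0,0]]'
```

```text
clock: 16.5
tcp_pos: [0.5004, -0.0033, 0.0517]
orientation: [0.0, -0.0, 1.0, 0.0]
wrist_force: [-2.0, 1.6, 3.6]
finger_gap: 0.0096
clock: 16.7
tcp_pos: [0.5005, -0.0033, 0.0497]
orientation: [0.0, -0.0, 1.0, 0.0]
wrist_force: [-1.8, 0.1, 4.5]
finger_gap: 0.0095
clock: 17.0
tcp_pos: [0.5005, -0.0033, 0.0488]
orientation: [0.0, -0.0, 1.0, -0.0]
wrist_force: [-3.7, 0.8, 8.9]
finger_gap: 0.0091
clock: 17.3
tcp_pos: [0.5007, -0.0033, 0.0487]
orientation: [0.001, -0.0, 1.0, -0.0]
wrist_force: [-8.1, 1.3, 21.7]
finger_gap: 0.0094
clock: 17.6
tcp_pos: [0.5008, -0.0033, 0.0486]
orientation: [0.001, -0.0, 1.0, -0.0]
wrist_force: [-9.8, 0.7, 29.1]
finger_gap: 0.0091
```

Hard stop reached at the expected height. Release, and look for the displaced cover.

```bash
python3 -m inch '[[0,0,-0.3,0,0,0,0],[0,0,0,0,0,0,0],[0,0,0,0,0,0,5],[0,0,0,0,0,0,5],[0,0,0,0,0,0,5]]'; python3 -m inch '[[0,0,-3,0,0,0,5],[0,0,-5,0,0,0,5],[0,-5,-5,0,0,0,5],[0,-5,-3,0,0,0,5],[0,-5,0,0,0,0,5]]'; python3 -m inch '[[0,-5,0,0,0,0,5],[0,0,0,0,0,0,5]]'
python3 - <<'E'
from m import *
p=shot('scene')
cv2.imwrite('pics/s12.png',cv2.resize(p['pixels'][190:310,300:440,::-1],None,fx=5,fy=5,interpolation=cv2.INTER_CUBIC))
p=shot('top','t12.png')
covdisc(p)
E
```

```text
clock: 18.1
tcp_pos: [0.5003, -0.0034, 0.048]
orientation: [-0.0, -0.0, 1.0, 0.0]
wrist_force: [0.2, 0.4, 0.5]
finger_gap: 0.0499
clock: 18.6
tcp_pos: [0.503, -0.133, 0.1939]
orientation: [0.004, -0.002, 1.0, -0.001]
wrist_force: [2.4, -0.4, -0.1]
finger_gap: 0.05
clock: 18.8
tcp_pos: [0.501, -0.1875, 0.1895]
orientation: [0.001, 0.003, 1.0, -0.001]
wrist_force: [0.2, 0.6, 0.1]
finger_gap: 0.05
disc [17.9 86.9] [31.1 66.5] xy [0.8366 0.5134 0.01  ]
disc [196.6 295.9] [24.7 25.4] xy [0.4812 0.1964 0.01  ]
```

View pics/s12.png

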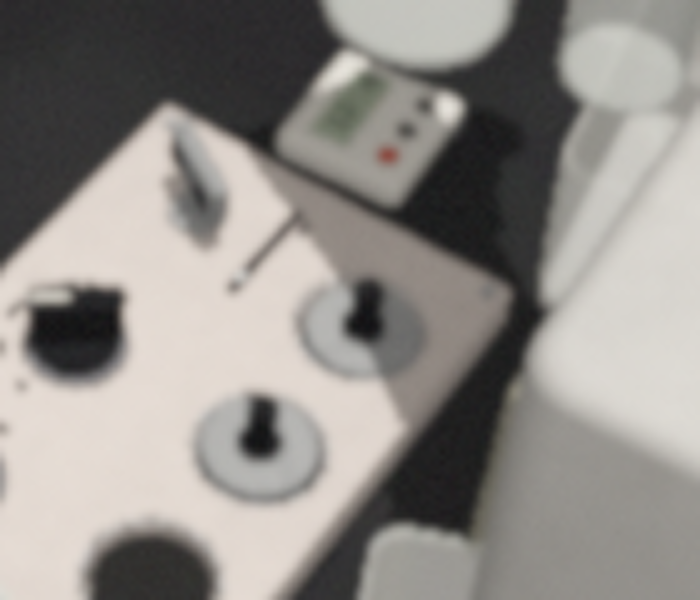

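View pics/t12.png

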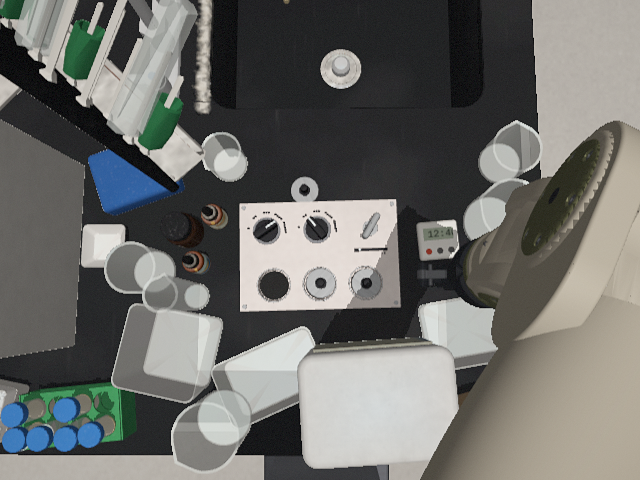

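```bash
python3 - <<'E'
from m import *
p=shot('top'); im=p['pixels']
g=im[170:202,285:325].min(2)
w=(g>120).astype(np.uint8)
n,l,s,ce=cv2.connectedComponentsWithStats(w,connectivity=4)
print(s)
ys,xs=np.nonzero(w[:29]); 
cn,_=cv2.findContours(w,0,2);c=max(cn,key=cv2.contourArea)[:,0]
c=c[(c[:,1]<25)&(c[:,1]>0)]
e=cv2.fitEllipse(c.astype(np.float32)) ;print(e)
u=np.array(e[0])+[285,170];print(u,atz(p,u,.01))
cv2.imwrite('pics/t13.png',cv2.resize(im[160:215,265:345,::-1],None,fx=8,fy=8,interpolation=cv2.INTER_CUBIC))
E
```

```text
[[  0   0  40  32 801]
 [  6   7  34  25 479]]
((19.130355834960938, 19.790172576904297), (26.195783615112305, 26.50391960144043), 124.42953491210938)
[304.13035583 189.79017258] [0.65536553 0.02283556 0.01      ]
```

View pics/t13.png

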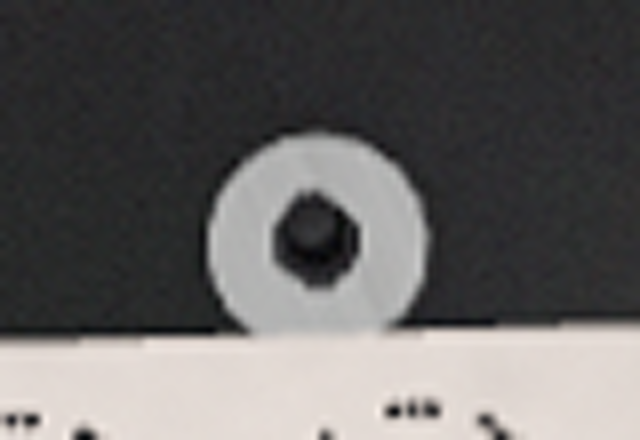

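```bash
python3 -m inch '[[-2.6,3.8,0,0,0,0,5],[-2.6,3.8,0,0,0,0,5],[-2.6,3.8,0,0,0,0,5],[-2.6,3.8,0,0,0,0,5],[-2.6,3.8,0,0,0,0,5]]';python3 -m inch '[[-2.4,3.7,3,0,0,0,5],[0,0,4,0,0,0,5],[0,0,4,0,0,0,5],[0,0,0,0,0,0,5],[0,0,0,0,0,0,5]]';python3 -m inch '[[0,0,0,0,0,0,5],[0,0,0,0,0,0,5],[0,0,0,0,0,0,5]]'
```

```text
clock: 19.45
tcp_pos: [0.6306, 0.0124, 0.1895]
orientation: [-0.0, -0.002, 1.0, 0.0]
wrist_force: [-0.3, -0.8, 1.0]
finger_gap: 0.0498
clock: 19.95
tcp_pos: [0.6517, 0.0448, 0.0813]
orientation: [-0.001, -0.001, 1.0, 0.0]
wrist_force: [1.0, -0.4, -0.0]
finger_gap: 0.05
clock: 20.25
tcp_pos: [0.6542, 0.0429, 0.0839]
orientation: [0.002, -0.0, 1.0, -0.0]
wrist_force: [-0.1, 0.3, 0.2]
finger_gap: 0.05
```

```bash
python3 -m inch '[[-0.1,-2,0,0,0,0,5],[0,0,3,0,0,0,5],[0,0,0,0,0,0,5],[0,0,0,0,0,0,5],[0,0,0,0,0,0,5]]';python3 - <<'E'
from m import *
p=shot('scene')
cv2.imwrite('pics/s14.png',cv2.resize(p['pixels'][180:300,230:370,::-1],None,fx=5,fy=5,interpolation=cv2.INTER_CUBIC))
E
```

```text
clock: 20.75
tcp_pos: [0.6546, 0.0233, 0.0529]
orientation: [0.001, -0.0, 1.0, 0.0]
wrist_force: [0.6, -0.5, 1.3]
finger_gap: 0.05
```

View pics/s14.png

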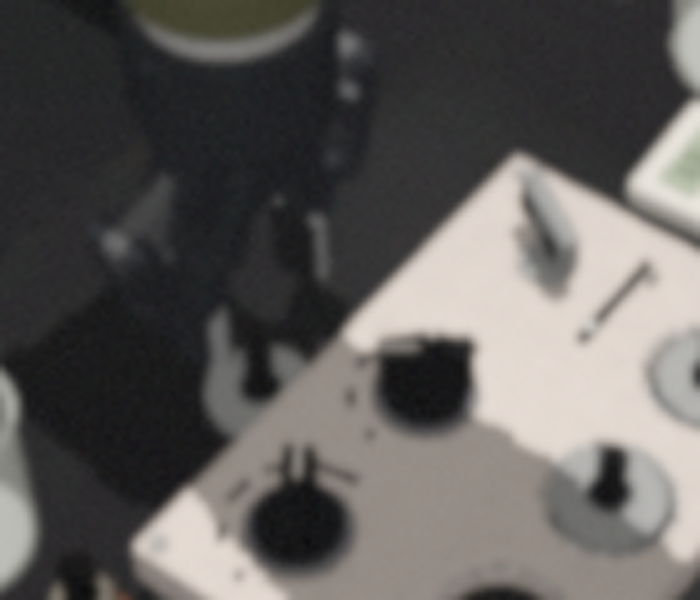

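Jaws straddle the knob (crop 258,375). Descend and grip.

```bash
python3 -m inch '[[0,0,1.5,0,0,0,5],[0,0,1.5,0,0,0,5],[0,0,0.4,0,0,0,5],[0,0,0,0,0,0,5],[0,0,0,0,0,0,5]]' 50;python3 -m inch '[[0,0,0,0,0,0,0],[0,0,0,0,0,0,0],[0,0,0,0,0,0,0],[0,0,0,0,0,0,0],[0,0,0,0,0,0,0]]'; python3 -m inch '[[0,0,-0.5,0,0,0,0],[0,0,-1.5,0,0,0,0],[0,0,-3,0,0,0,0],[0,0,-4,0,0,0,0],[0,0,-4,0,0,0,0]]'
```

```text
clock: 21.3
tcp_pos: [0.6546, 0.0233, 0.0185]
orientation: [0.001, -0.0, 1.0, -0.0]
wrist_force: [-0.2, -0.2, 0.5]
finger_gap: 0.05
clock: 21.8
tcp_pos: [0.6544, 0.0232, 0.0182]
orientation: [0.001, -0.0, 1.0, -0.0]
wrist_force: [-1.0, 1.4, 3.6]
finger_gap: 0.0098
clock: 22.3
tcp_pos: [0.6529, 0.0233, 0.1479]
orientation: [-0.001, -0.0, 1.0, 0.0]
wrist_force: [1.8, 0.8, -1.0]
finger_gap: 0.0094
```

```bash
python3 -m inch '[[3.1,0.9,0,0,0,0,0],[3.1,0.9,0,0,0,0,0],[3.1,0.9,0,0,0,0,0],[3.1,0.9,0,0,0,0,0],[3.2,0.9,0,0,0,0,0]]';python3 -m inch '[[0,0,3,0,0,0,0],[0,0,2.5,0,0,0,0],[0,0,0,0,0,0,0],[0,0,0,0,0,0,0],[0,0,0,0,0,0,0]]';python3 -m inch '[[0,0,0,0,0,0,0],[0,0,0,0,0,0,0],[0,0,0,0,0,0,0]]';python3 - <<'E'
from m import *
p=shot('scene')
cv2.imwrite('pics/s15.png',cv2.resize(p['pixels'][220:340,270:410,::-1],None,fx=5,fy=5,interpolation=cv2.INTER_CUBIC))
E
```

```text
clock: 22.8
tcp_pos: [0.4962, 0.0684, 0.1473]
orientation: [-0.0, -0.0, 1.0, 0.0]
wrist_force: [1.0, 0.6, -0.0]
finger_gap: 0.0096
clock: 23.3
tcp_pos: [0.4989, 0.068, 0.0937]
orientation: [0.001, -0.0, 1.0, 0.0]
wrist_force: [0.4, 0.5, -0.5]
finger_gap: 0.0097
clock: 23.6
tcp_pos: [0.4983, 0.0681, 0.093]
orientation: [0.0, -0.0, 1.0, 0.0]
wrist_force: [1.0, 0.3, -0.4]
finger_gap: 0.0099
```

View pics/s15.png

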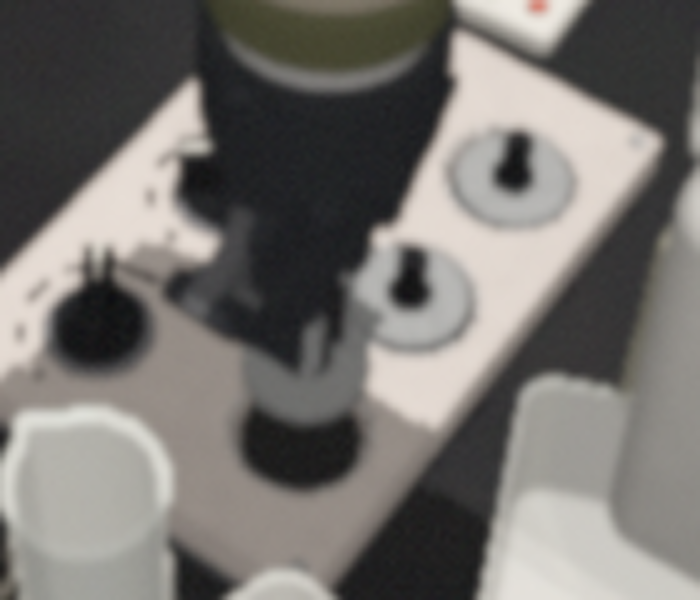

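```bash
python3 -m inch '[[0,0,1.2,0,0,0,0],[0,0,1,0,0,0,0],[0,0,0.8,0,0,0,0],[0,0,0,0,0,0,0],[0,0,0,0,0,0,0]]' 60; python3 -m inch '[[0,0,0.3,0,0,0,0],[0,0,0,0,0,0,0]]';python3 -m inch '[[0,0,0.3,0,0,0,0],[0,0,0,0,0,0,0]]' ;python3 -m inch '[[0,0,0.2,0,0,0,0],[0,0,0,0,0,0,0]]'; python3 -m inch '[[0,0,0.2,0,0,0,0],[0,0,0,0,0,0,0]]'; python3 -m inch '[[0,0,0.2,0,0,0,0],[0,0,0,0,0,0,0]]'
```

```text
clock: 24.15
tcp_pos: [0.4974, 0.0681, 0.0619]
orientation: [-0.001, -0.0, 1.0, 0.0]
wrist_force: [0.2, 0.1, -1.6]
finger_gap: 0.0091
clock: 24.35
tcp_pos: [0.498, 0.0681, 0.0594]
orientation: [0.0, -0.0, 1.0, 0.0]
wrist_force: [0.2, -0.4, -1.2]
finger_gap: 0.0091
clock: 24.55
tcp_pos: [0.4978, 0.0681, 0.0563]
orientation: [-0.0, -0.0, 1.0, 0.0]
wrist_force: [0.2, -0.3, -1.1]
finger_gap: 0.0093
clock: 24.75
tcp_pos: [0.4978, 0.0683, 0.0543]
orientation: [-0.0, -0.0, 1.0, 0.0]
wrist_force: [0.2, 0.7, -0.4]
finger_gap: 0.009
clock: 24.95
tcp_pos: [0.4979, 0.0683, 0.0527]
orientation: [0.0, -0.001, 1.0, 0.0]
wrist_force: [-1.1, 1.2, 2.6]
finger_gap: 0.0094
clock: 25.15
tcp_pos: [0.4979, 0.0683, 0.0507]
orientation: [0.0, -0.0, 1.0, 0.0]
wrist_force: [-1.9, 1.3, 4.3]
finger_gap: 0.0094
```

```bash
python3 -m inch '[[0,0,0.2,0,0,0,0],[0,0,0,0,0,0,0]]'; python3 -m inch '[[0,0,0.15,0,0,0,0],[0,0,0,0,0,0,0],[0,0,0,0,0,0,0]]' ;python3 -m inch '[[0,0,0.15,0,0,0,0],[0,0,0,0,0,0,0],[0,0,0,0,0,0,0]]'; python3 -m inch '[[0,0,0.1,0,0,0,0],[0,0,0,0,0,0,0],[0,0,0,0,0,0,0]]'
```

```text
clock: 25.35
tcp_pos: [0.4979, 0.0683, 0.0487]
orientation: [0.0, -0.0, 1.0, 0.0]
wrist_force: [-1.5, 1.9, 3.9]
finger_gap: 0.0093
clock: 25.65
tcp_pos: [0.498, 0.0683, 0.048]
orientation: [0.0, -0.001, 1.0, 0.0]
wrist_force: [-4.8, 1.7, 12.3]
finger_gap: 0.009
clock: 25.95
tcp_pos: [0.4981, 0.0683, 0.0479]
orientation: [0.001, -0.001, 1.0, 0.0]
wrist_force: [-7.6, 1.4, 22.7]
finger_gap: 0.0094
clock: 26.25
tcp_pos: [0.4982, 0.0683, 0.0479]
orientation: [0.001, -0.001, 1.0, 0.0]
wrist_force: [-11.0, 0.3, 31.2]
finger_gap: 0.0089
```

```bash
python3 -m inch '[[0,0,-0.3,0,0,0,0],[0,0,0,0,0,0,0],[0,0,0,0,0,0,5],[0,0,0,0,0,0,5],[0,0,0,0,0,0,5]]'; python3 -m inch '[[0,0,-3,0,0,0,5],[0,0,-5,0,0,0,5],[-1,-4,-5,0,0,0,5],[-1,-4,-1,0,0,0,5],[-1,-4,0,0,0,0,5]]'; python3 -m inch '[[0,-4,0,0,0,0,5],[0,-4,0,0,0,0,5],[0,-4,0,0,0,0,5],[0,0,0,0,0,0,5],[0,0,0,0,0,0,5]]'
python3 - <<'E'
from m import *
p=shot('scene')
cv2.imwrite('pics/s16.png',cv2.resize(p['pixels'][200:340,260:430,::-1],None,fx=4,fy=4,interpolation=cv2.INTER_CUBIC))
p=shot('top')
cv2.imwrite('pics/t16.png',cv2.resize(p['pixels'][180:320,225:425,::-1],None,fx=4,fy=4,interpolation=cv2.INTER_CUBIC))
E
```

```text
clock: 26.75
tcp_pos: [0.4978, 0.0679, 0.0469]
orientation: [-0.0, -0.0, 1.0, -0.0]
wrist_force: [-0.9, 0.4, 0.5]
finger_gap: 0.05
clock: 27.25
tcp_pos: [0.5278, -0.0441, 0.1788]
orientation: [0.003, -0.001, 1.0, -0.001]
wrist_force: [2.3, -0.3, 0.0]
finger_gap: 0.0501
clock: 27.75
tcp_pos: [0.5254, -0.1636, 0.1754]
orientation: [-0.0, 0.001, 1.0, 0.0]
wrist_force: [-0.3, 0.4, -0.3]
finger_gap: 0.0499
```

View pics/s16.png

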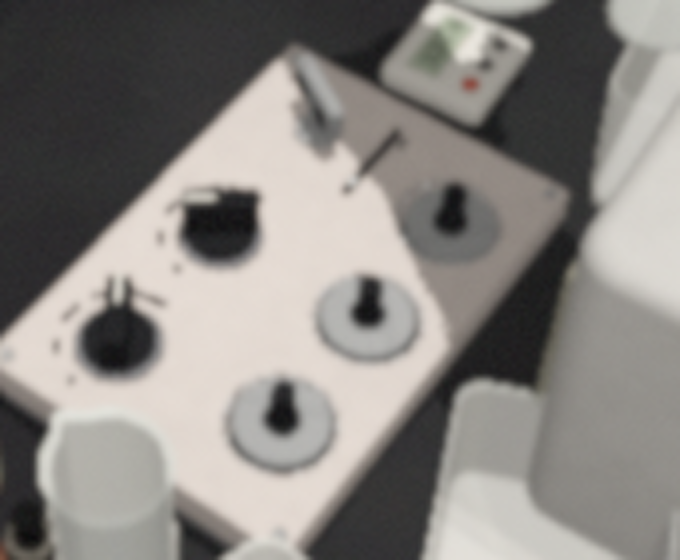

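View pics/t16.png

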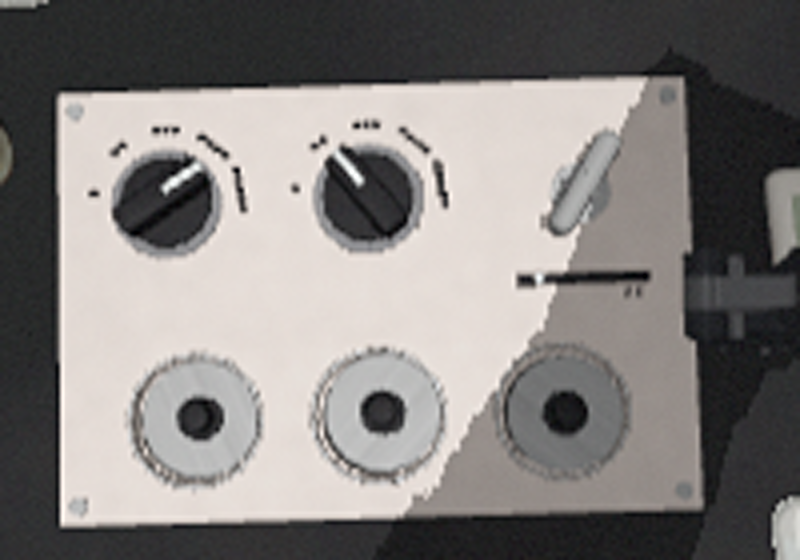

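```bash
python3 -m inch '[[-1,4,0,0,0,0,5],[-1,4,0,0,0,0,5],[-1,4,0,0,0,0,5],[-1,4,0,0,0,0,5],[-1,4,0,0,0,0,5]]';python3 -m inch '[[-0.8,4.4,0,0,0,0,5],[0,0,0,0,0,7.8,5],[0,0,0,0,0,7.8,5],[0,0,0,0,0,7.8,5],[0,0,0,0,0,7.8,5]]';python3 -m inch '[[0,0,0,0,0,7.8,5],[0,0,0,0,0,7.8,5],[0,0,0,0,0,7.9,5],[0,0,0,0,0,0,5],[0,0,0,0,0,0,5]]'; python3 - <<'E'
from h import *
s=get_state();print(s['tcp_pos'],s['orientation'])
from scipy.spatial.transform import Rotation as R
w,x,y,z=s['orientation'];M=R.from_quat([x,y,z,w]).as_matrix();print(np.round(M,3), np.degrees(np.arctan2(-M[1,0],-M[0,0])))
d=np.array([.5837,.0812,.12])-s['tcp_pos'];print('to dial in tool cm',np.round(M.T@d*100,2))
E
```

```text
clock: 28.35
tcp_pos: [0.5753, 0.0406, 0.1762]
orientation: [0.0, -0.002, 1.0, 0.0]
wrist_force: [0.8, -1.1, -0.6]
finger_gap: 0.0502
clock: 28.85
tcp_pos: [0.5828, 0.0834, 0.176]
orientation: [-0.0, 0.27, 0.963, 0.0]
wrist_force: [0.8, 0.7, 0.3]
finger_gap: 0.0499
clock: 29.35
tcp_pos: [0.5831, 0.0825, 0.1761]
orientation: [-0.0, 0.457, 0.89, 0.0]
wrist_force: [-0.3, 0.2, -0.3]
finger_gap: 0.0501
[0.58314154 0.08247969 0.176074  ] [-9.31080899e-05  4.56827802e-01  8.89555141e-01  4.80646172e-05]
[[-0.583  0.813 -0.   ]
 [ 0.813  0.583  0.   ]
 [ 0.     0.    -1.   ]] -54.36520041960549
to dial in tool cm [-0.14 -0.03  5.61]
```

```bash
python3 -m inch '[[-0.1,0,3,0,0,0,5],[0,0,3,0,0,0,5],[0,0,2.5,0,0,0,5],[0,0,0,0,0,0,5],[0,0,0,0,0,0,5]]'; python3 - <<'E'
from m import *
p=shot('scene')
cv2.imwrite('pics/s17.png',cv2.resize(p['pixels'][200:340,220:390,::-1],None,fx=4,fy=4,interpolation=cv2.INTER_CUBIC))
E
```

```text
clock: 29.85
tcp_pos: [0.5838, 0.0809, 0.0912]
orientation: [-0.0, 0.458, 0.889, -0.0]
wrist_force: [-0.7, 1.0, 0.7]
finger_gap: 0.05
```

View pics/s17.png

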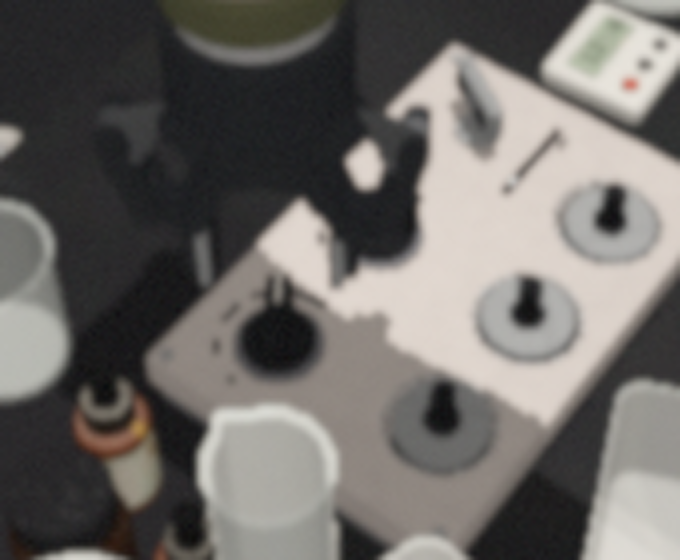

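```bash
python3 -m inch '[[0,0,2,0,0,0,5],[0,0,1.5,0,0,0,5],[0,0,0.5,0,0,0,5],[0,0,0,0,0,0,5],[0,0,0,0,0,0,5]]' 30; python3 -m inch '[[0,0,0,0,0,0,0],[0,0,0,0,0,0,0],[0,0,0,0,0,0,0],[0,0,0,0,0,0,0],[0,0,0,0,0,0,0]]'; python3 -m inch '[[0,0,0,0,0,-5,0],[0,0,0,0,0,-5,0],[0,0,0,0,0,-5,0]]'
```

```text
clock: 30.4
tcp_pos: [0.5852, 0.0806, 0.0525]
orientation: [0.001, 0.459, 0.888, 0.001]
wrist_force: [-0.4, -1.0, 0.3]
finger_gap: 0.0499
clock: 30.9
tcp_pos: [0.5844, 0.0803, 0.0518]
orientation: [0.0, 0.459, 0.888, 0.0]
wrist_force: [-2.0, -1.3, 5.6]
finger_gap: 0.0109
clock: 31.2
tcp_pos: [0.5849, 0.0808, 0.0519]
orientation: [0.001, 0.338, 0.941, 0.001]
wrist_force: [0.3, 2.1, 3.7]
finger_gap: 0.0111
```

```bash
for i in 1 2; do python3 -m inch '[[0,0,0,0,0,-7,0],[0,0,0,0,0,-7,0],[0,0,0,0,0,-7,0],[0,0,0,0,0,-7,0],[0,0,0,0,0,-7,0]]'; done; python3 -m inch '[[0,0,0,0,0,-6,0],[0,0,0,0,0,-5,0],[0,0,0,0,0,0,0],[0,0,0,0,0,0,0]]'; python3 - <<'E'
from h import *
s=get_state();print(np.degrees(2*np.arctan2(s['orientation'][1],s['orientation'][2])),s['ft_torque'])
E
```

```text
clock: 31.7
tcp_pos: [0.5856, 0.0824, 0.0519]
orientation: [0.001, 0.038, 0.999, 0.002]
wrist_force: [1.5, 7.4, 2.8]
finger_gap: 0.011
clock: 32.2
tcp_pos: [0.5852, 0.0841, 0.0518]
orientation: [0.002, -0.265, 0.964, 0.003]
wrist_force: [0.6, 11.7, 3.1]
finger_gap: 0.0109
clock: 32.6
tcp_pos: [0.5848, 0.0846, 0.0518]
orientation: [0.002, -0.354, 0.935, 0.003]
wrist_force: [-0.2, 12.4, 4.6]
finger_gap: 0.0114
-41.51792836638895 [2.44924458 0.06744772 0.02955812]
```

```bash
python3 -m inch '[[0,0,0,0,0,0,5],[0,0,0,0,0,0,5],[0,0,0,0,0,0,5]]';  python3 -m inch '[[0,0,-2,0,0,0,5],[0,0,-4,0,0,0,5],[0,0,-5,0,0,0,5],[0,0,-1,0,0,0,5],[0,0,0,0,0,0,5]]'; python3 - <<'E'
from h import *
s=get_state();
from scipy.spatial.transform import Rotation as R
w,x,y,z=s['orientation'];M=R.from_quat([x,y,z,w]).as_matrix();print(np.degrees(np.arctan2(-M[1,0],-M[0,0])))
d=np.array([.5858,.0012,.17])-s['tcp_pos'];print('to dialR in tool cm',np.round(M.T@d*100,2))
p=shot('scene')
cv2.imwrite('pics/s18.png',cv2.resize(p['pixels'][200:340,220:390,::-1],None,fx=4,fy=4,interpolation=cv2.INTER_CUBIC))
p=shot('top','t18.png')
E
```

```text
clock: 32.9
tcp_pos: [0.5841, 0.0803, 0.0509]
orientation: [-0.0, -0.353, 0.936, -0.0]
wrist_force: [0.5, -0.1, 1.0]
finger_gap: 0.0497
clock: 33.4
tcp_pos: [0.586, 0.0802, 0.1737]
orientation: [0.003, -0.353, 0.936, -0.001]
wrist_force: [0.7, 0.0, -0.8]
finger_gap: 0.0503
41.31648137790468
to dialR in tool cm [ 5.23 -5.92  0.37]
```

View pics/s18.png

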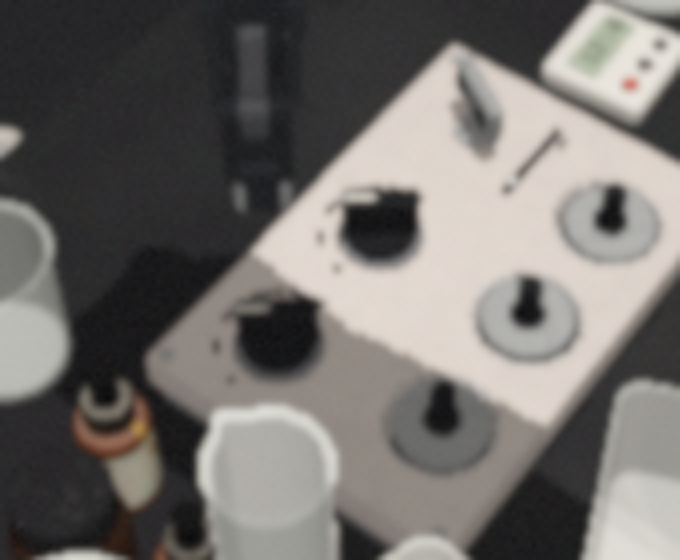

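```bash
python3 -m inch '[[2.6,-2.9,0,0,0,0,5],[2.6,-2.9,0,0,0,0,5],[0,0,0,0,0,5.4,5],[0,0,0,0,0,0,5],[0,0,0,0,0,0,5]]'; python3 - <<'E'
from h import *
s=get_state();
from scipy.spatial.transform import Rotation as R
w,x,y,z=s['orientation'];M=R.from_quat([x,y,z,w]).as_matrix();print(np.degrees(np.arctan2(-M[1,0],-M[0,0])))
d=np.array([.585,.002,.17])-s['tcp_pos'];print('to dialR in tool cm',np.round(M.T@d*100,2))
E
```

```text
clock: 34.0
tcp_pos: [0.5823, 0.0028, 0.1692]
orientation: [-0.001, -0.309, 0.951, 0.001]
wrist_force: [-0.4, 0.1, -0.5]
finger_gap: 0.0501
36.049818411409504
to dialR in tool cm [-0.17 -0.22 -0.08]
```

```bash
python3 -m inch '[[-0.1,-0.1,4,0,0,0,5],[0,0,4,0,0,0,5],[0,0,0,0,0,0,5],[0,0,0,0,0,0,5],[0,0,0,0,0,0,5]]'; python3 - <<'E'
from h import *
s=get_state();
from scipy.spatial.transform import Rotation as R
w,x,y,z=s['orientation'];M=R.from_quat([x,y,z,w]).as_matrix();print(np.degrees(np.arctan2(-M[1,0],-M[0,0])))
d=np.array([.585,.002,.051])-s['tcp_pos'];print('to dialR in tool cm',np.round(M.T@d*100,2))
p=shot('scene')
cv2.imwrite('pics/s19.png',cv2.resize(p['pixels'][190:330,240:410,::-1],None,fx=4,fy=4,interpolation=cv2.INTER_CUBIC))
E
```

```text
clock: 34.5
tcp_pos: [0.5861, 0.0027, 0.0929]
orientation: [0.001, -0.309, 0.951, -0.001]
wrist_force: [0.3, -0.5, 0.3]
finger_gap: 0.0501
36.01960412087557
to dialR in tool cm [0.14 0.02 4.19]
```

View pics/s19.png

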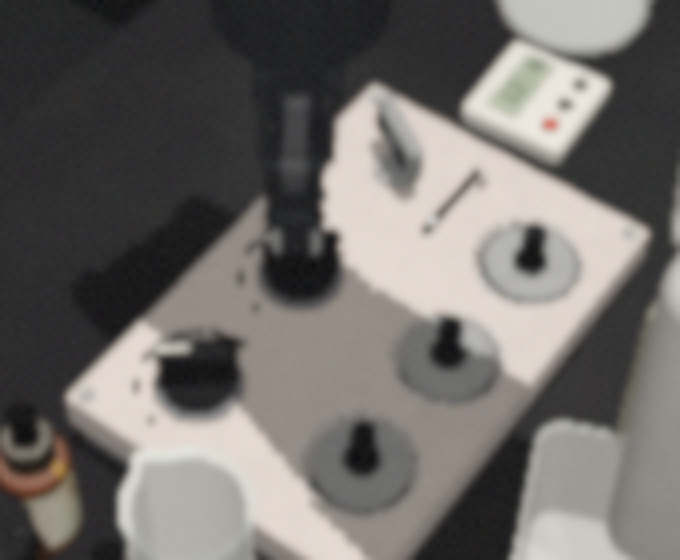

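```bash
python3 -m inch '[[0,0,2,0,0,0,5],[0,0,1.5,0,0,0,5],[0,0,0.6,0,0,0,5],[0,0,0,0,0,0,5],[0,0,0,0,0,0,5]]' 30; python3 -m inch '[[0,0,0,0,0,0,0],[0,0,0,0,0,0,0],[0,0,0,0,0,0,0],[0,0,0,0,0,0,0],[0,0,0,0,0,0,0]]'; python3 -m inch '[[0,0,0,0,0,7,0],[0,0,0,0,0,7,0],[0,0,0,0,0,7,0],[0,0,0,0,0,7,0],[0,0,0,0,0,7,0]]'; python3 -m inch '[[0,0,0,0,0,7,0],[0,0,0,0,0,7,0],[0,0,0,0,0,7,0],[0,0,0,0,0,7,0],[0,0,0,0,0,7,0]]';  python3 -m inch '[[0,0,0,0,0,4.5,0],[0,0,0,0,0,0,0],[0,0,0,0,0,0,0]]'; python3 - <<'E'
from h import *
s=get_state();print(np.degrees(-2*np.arctan2(s['orientation'][1],s['orientation'][2])),s['ft_torque'])
E
```

```text
clock: 35.05
tcp_pos: [0.5858, 0.0023, 0.0514]
orientation: [0.001, -0.309, 0.951, -0.0]
wrist_force: [1.1, -0.2, -0.0]
finger_gap: 0.0501
clock: 35.55
tcp_pos: [0.5851, 0.003, 0.0508]
orientation: [0.001, -0.309, 0.951, 0.0]
wrist_force: [-1.3, 3.1, 5.6]
finger_gap: 0.0109
clock: 36.05
tcp_pos: [0.5852, 0.0028, 0.0508]
orientation: [0.001, -0.006, 1.0, 0.0]
wrist_force: [-0.9, 1.7, 4.9]
finger_gap: 0.0115
clock: 36.55
tcp_pos: [0.5851, 0.0025, 0.0508]
orientation: [0.0, 0.295, 0.955, 0.0]
wrist_force: [-1.5, 0.8, 5.5]
finger_gap: 0.0112
clock: 36.85
tcp_pos: [0.5851, 0.0024, 0.0508]
orientation: [0.0, 0.33, 0.944, 0.0]
wrist_force: [-2.0, 1.8, 5.3]
finger_gap: 0.011
-38.55866344438222 [ 0.30424578  0.31557934 -0.01968467]
```

```bash
python3 -m inch '[[0,0,0,0,0,0,5],[0,0,0,0,0,0,5],[0,0,0,0,0,0,5]]';  python3 -m inch '[[0,0,-2,0,0,0,5],[0,0,-4,0,0,0,5],[0,0,-5,0,0,0,5],[0,0,-1,0,0,0,5],[0,0,0,0,0,0,5]]'; python3 -m inch '[[-2.5,-3.5,0,0,0,0,5],[-2.5,-3.5,0,0,0,0,5],[-2.5,-3.5,0,0,0,0,5],[-2.5,-3.5,0,0,0,0,5],[0,0,0,0,0,0,5]]'; python3 - <<'E'
from h import *
s=get_state();print(s['tcp_pos'])
p=shot('top','t20.png')
cv2.imwrite('pics/t21.png',cv2.resize(p['pixels'][180:320,225:425,::-1],None,fx=4,fy=4,interpolation=cv2.INTER_CUBIC))
E
```

```text
clock: 37.15
tcp_pos: [0.5847, 0.0022, 0.0498]
orientation: [-0.0, 0.33, 0.944, -0.0]
wrist_force: [-0.3, 0.8, -0.1]
finger_gap: 0.0499
clock: 37.65
tcp_pos: [0.5867, 0.0021, 0.1726]
orientation: [0.003, 0.33, 0.944, 0.001]
wrist_force: [-0.3, -0.8, 0.2]
finger_gap: 0.05
clock: 38.15
tcp_pos: [0.5745, -0.1741, 0.1673]
orientation: [-0.001, 0.333, 0.943, -0.001]
wrist_force: [0.3, 0.3, -0.5]
finger_gap: 0.0499
[ 0.57448782 -0.17414895  0.16729726]
```

View pics/t21.png

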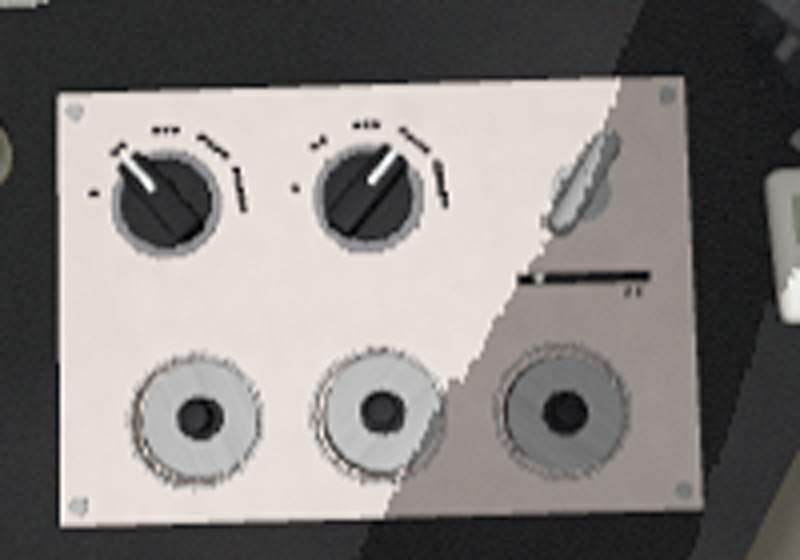

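```bash
python3 - <<'E'
from h import *
from scipy.spatial.transform import Rotation as R
s=get_state();print(s['joint_pos'])
p=shot('top')
a,b=[(225+u/4-.4,180+v/4-.4) for u,v in [(557,229),(608,140)]]
A,B=atz(p,a,.078),atz(p,b,.078);print(A,B,(A+B)/2,np.linalg.norm(A-B),np.degrees(np.arctan2(*(B-A)[[1,0]])))
w,x,y,z=s['orientation'];M=R.from_quat([x,y,z,w]).as_matrix()
d=np.array([.5868,-.0818,.17])-s['tcp_pos'];print(np.round(M.T@d*100,2))
cv2.imwrite('pics/t22.png',cv2.resize(p['pixels'][205:260,345:400,::-1],None,fx=10,fy=10,interpolation=cv2.INTER_CUBIC))
E
```

```text
[-4.24206890e-01  3.87767141e-01 -4.38019869e-03  1.18223711e+00
 -7.02607124e-05  2.53262406e-01]
[ 0.56869815 -0.07130452  0.078     ] [ 0.60269791 -0.09102492  0.078     ] [ 0.58569803 -0.08116472  0.078     ] 0.03930493729403604 -30.114410394184542
[ 4.67  7.78 -0.25]
```

View pics/t22.png

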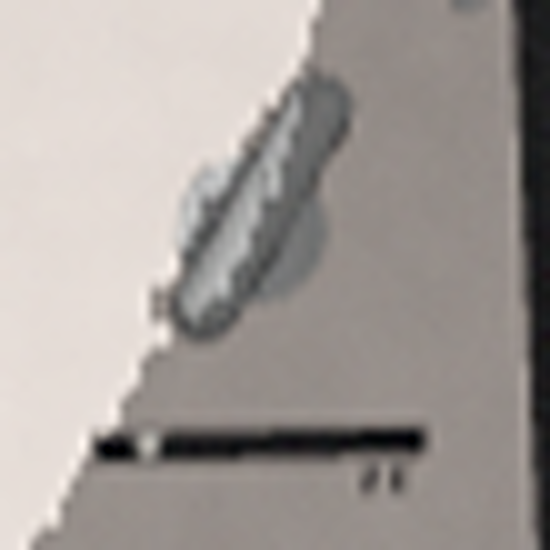

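```bash
python3 -m inch '[[2.3,3.9,0,0,0,0,5],[2.3,3.9,0,0,0,0,5],[0,0,0,0,0,-8.2,5],[0,0,0,0,0,-8.2,5],[0,0,0,0,0,-8.2,5]]'; for i in 1 2 3 4; do python3 -m inch '[[0,0,0,0,0,-8.2,5],[0,0,0,0,0,-8.2,5],[0,0,0,0,0,-8.2,5],[0,0,0,0,0,-8.2,5],[0,0,0,0,0,-8.2,5]]'|tail -3|head -1; done; python3 -m inch '[[0,0,0,0,0,0,5],[0,0,0,0,0,0,5],[0,0,0,0,0,0,5]]'
cat > st.py <<'E'
from h import *
from scipy.spatial.transform import Rotation as R
import sys
s=get_state()
w,x,y,z=s['orientation'];M=R.from_quat([x,y,z,w]).as_matrix()
t=np.array([float(v) for v in sys.argv[1:4]])
print('r',round(np.degrees(np.arctan2(M[1,0],-M[0,0])),1),'j6',s['joint_pos'][5].round(3),'tool cm',np.round(M.T@(t-s['tcp_pos'])*100,2),s['tcp_pos'].round(4),'tau',s['ft_torque'].round(2),'F',s['wrist_force'].round(1),s['finger_gap'].round(4))
E
python3 st.py .5868 -.0815 .053
```

```text
clock: 38.75
tcp_pos: [0.5877, -0.0769, 0.1688]
orientation: [-0.001, 0.117, 0.993, 0.0]
wrist_force: [-0.5, 0.7, -0.4]
finger_gap: 0.0501
orientation: [-0.001, -0.238, 0.971, 0.001]
orientation: [-0.001, -0.563, 0.826, 0.001]
orientation: [0.0, 0.817, -0.577, -0.001]
orientation: [-0.0, 0.967, -0.254, -0.001]
clock: 41.05
tcp_pos: [0.5882, -0.0789, 0.1696]
orientation: [-0.0, 0.966, -0.259, -0.0]
wrist_force: [-0.9, 0.2, -0.1]
finger_gap: 0.05Traceback (most recent call last):
  File "st.py", line 7, in <module>
    print('r',round(np.degrees(np.arctan2(M[1,0],-M[0,0])),1),'j6',s['joint_pos'][5].round(3),'tool cm',np.round(M.T@(t-s['tcp_pos'])*100,2),s['tcp_pos'].round(4),'tau',s['ft_torque'].round(2),'F',s['wrist_force'].round(1),s['finger_gap'].round(4))
                                                                                                                                                                                                                               ^^^^^^^^^^^^^^^^^^^^^
AttributeError: 'float' object has no attribute 'round'
```

```bash
sed -i "s/s\['finger_gap'\].round(4)/round(s['finger_gap'],4)/; s/s\['joint_pos'\]\[5\].round(3)/round(float(s['joint_pos'][5]),3)/" st.py; python3 st.py .5868 -.0815 .053
```

```text
r -150.0 j6 -2.886 tool cm [ 0.02  0.29 11.66] [ 0.5882 -0.0789  0.1696] tau [-0.04 -0.01  0.04] F [-0.9  0.2 -0.1] 0.05
```

```bash
python3 -m inch '[[0,0.3,4,0,0,0,5],[0,0,3,0,0,0,5],[0,0,0,0,0,0,5],[0,0,0,0,0,0,5],[0,0,0,0,0,0,5]]' 60;python3 st.py .5868 -.0815 .053;  python3 - <<'E'
from m import *
p=shot('scene')
cv2.imwrite('pics/s23.png',cv2.resize(p['pixels'][170:310,280:450,::-1],None,fx=4,fy=4,interpolation=cv2.INTER_CUBIC))
E
```

```text
clock: 41.55
tcp_pos: [0.5882, -0.0826, 0.1019]
orientation: [-0.0, 0.966, -0.259, 0.001]
wrist_force: [0.7, 0.2, -0.2]
finger_gap: 0.05
r -150.0 j6 -2.893 tool cm [-0.19 -0.02  4.89] [ 0.5882 -0.0826  0.1019] tau [ 0.01 -0.01  0.01] F [ 0.7  0.2 -0.2] 0.05
```

View pics/s23.png

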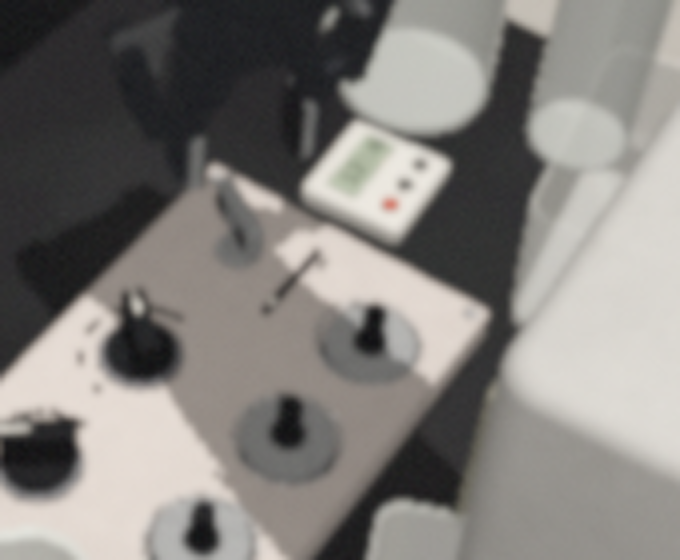

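```bash
python3 -m inch '[[0,0,2,0,0,0,5],[0,0,2,0,0,0,5],[0,0,0.8,0,0,0,5],[0,0,0,0,0,0,5],[0,0,0,0,0,0,5]]'; python3 -m inch '[[0,0,0,0,0,0,0],[0,0,0,0,0,0,0],[0,0,0,0,0,0,0],[0,0,0,0,0,0,0],[0,0,0,0,0,0,0]]' 60; python3 st.py .5868 -.0815 .053; python3 -m inch '[[0,0,0,0,0,7,0],[0,0,0,0,0,7,0],[0,0,0,0,0,7,0],[0,0,0,0,0,7,0],[0,0,0,0,0,7,0]]'; python3 st.py .5868 -.0815 .053
```

```text
clock: 42.1
tcp_pos: [0.5877, -0.0825, 0.0532]
orientation: [-0.0, 0.966, -0.258, 0.001]
wrist_force: [0.6, 0.6, 0.4]
finger_gap: 0.0499
clock: 42.6
tcp_pos: [0.5878, -0.0819, 0.0529]
orientation: [-0.001, 0.966, -0.258, 0.001]
wrist_force: [1.2, 4.2, 5.6]
finger_gap: 0.009
r -150.1 j6 -2.893 tool cm [-0.11  0.02 -0.01] [ 0.5878 -0.0819  0.0529] tau [ 0.76 -0.23 -0.04] F [1.2 4.2 5.6] 0.009
clock: 43.1
tcp_pos: [0.5873, -0.0824, 0.0529]
orientation: [-0.0, 0.842, -0.539, 0.001]
wrist_force: [-0.2, 2.9, 6.6]
finger_gap: 0.0087
r -114.8 j6 -2.278 tool cm [-0.1   0.01 -0.01] [ 0.5873 -0.0824  0.0529] tau [0.41 0.12 0.08] F [-0.2  2.9  6.6] 0.0087
```

```bash
for i in 1 2 3 4 5 6; do python3 -m inch '[[0,0,0,0,0,8,0],[0,0,0,0,0,8,0],[0,0,0,0,0,8,0],[0,0,0,0,0,8,0],[0,0,0,0,0,8,0]]' >/dev/null; python3 st.py .5868 -.0815 .053; done;  python3 - <<'E'
from m import *
p=shot('scene')
cv2.imwrite('pics/s24.png',cv2.resize(p['pixels'][170:310,280:450,::-1],None,fx=4,fy=4,interpolation=cv2.INTER_CUBIC))
E
```

```text
r -74.7 j6 -1.579 tool cm [-0.09  0.   -0.  ] [ 0.5866 -0.0824  0.053 ] tau [0.34 0.57 0.09] F [-2.4  2.4  8.8] 0.0087
r -34.7 j6 -0.881 tool cm [-0.1  -0.01 -0.01] [ 0.5859 -0.082   0.0529] tau [0.68 0.85 0.08] F [-4.4  3.1 10.1] 0.0089
r 5.2 j6 -0.183 tool cm [-0.11 -0.02 -0.01] [ 0.5857 -0.0812  0.0529] tau [1.08 0.91 0.09] F [-4.5  4.8 10.6] 0.0087
r 45.2 j6 0.515 tool cm [-0.13 -0.02 -0.01] [ 0.586  -0.0805  0.0529] tau [1.51 0.58 0.07] F [-2.5  7.5 10.5] 0.0087
r 85.2 j6 1.213 tool cm [-0.14 -0.01 -0.01] [ 0.5867 -0.0801  0.0529] tau [1.75 0.17 0.07] F [-0.7  9.1  7.8] 0.0089
r 125.2 j6 1.911 tool cm [-0.13  0.01 -0.01] [ 0.5875 -0.0804  0.0529] tau [ 1.6  -0.11  0.12] F [1.6 7.9 6.4] 0.0091
```

View pics/s24.png

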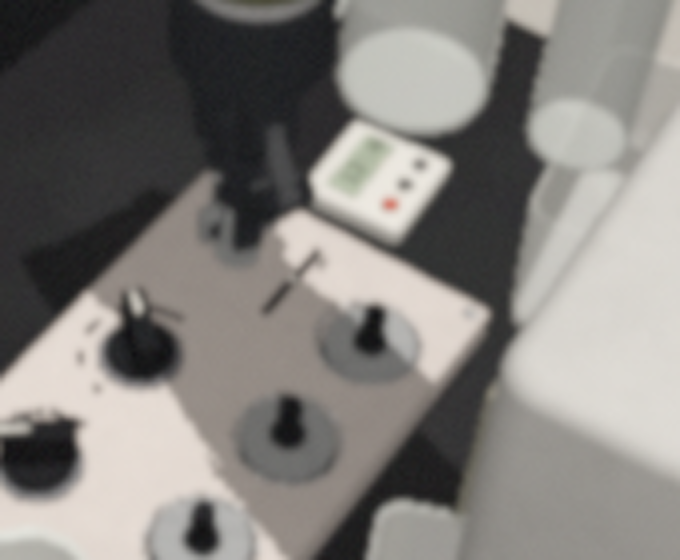

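```bash
python3 -m inch '[[0,0,0,0,0,8,0],[0,0,0,0,0,8,0],[0,0,0,0,0,8,0],[0,0,0,0,0,8,0],[0,0,0,0,0,8,0]]' >/dev/null; python3 st.py .5868 -.0815 .053; python3 -m inch '[[0,0,0,0,0,0,5],[0,0,0,0,0,0,5],[0,0,0,0,0,0,5],[0,0,-2,0,0,0,5],[0,0,-3,0,0,0,5]]'; for i in 1 2 3 4; do python3 -m inch '[[0,0,0,0,0,-8,5],[0,0,0,0,0,-8,5],[0,0,0,0,0,-8,5],[0,0,0,0,0,-8,5],[0,0,0,0,0,-8,5]]' >/dev/null; done;python3 -m inch '[[0,0,0,0,0,-8,5],[0,0,0,0,0,-8,5],[0,0,0,0,0,-4,5],[0,0,0,0,0,0,5],[0,0,0,0,0,0,5]]'; python3 st.py .5868 -.0815 .053;  python3 - <<'E'
from m import *
p=shot('scene')
cv2.imwrite('pics/s25.png',cv2.resize(p['pixels'][170:310,280:450,::-1],None,fx=4,fy=4,interpolation=cv2.INTER_CUBIC))
E
```

```text
r 165.2 j6 2.61 tool cm [-0.12  0.02 -0.01] [ 0.5879 -0.081   0.0529] tau [ 1.19 -0.34  0.09] F [2.3 6.6 5.3] 0.009
clock: 47.15
tcp_pos: [0.5848, -0.0823, 0.1001]
orientation: [-0.001, 0.991, 0.131, -0.003]
wrist_force: [1.2, 0.4, -0.3]
finger_gap: 0.0502
clock: 49.65
tcp_pos: [0.5867, -0.0826, 0.1018]
orientation: [-0.0, -0.13, 0.991, 0.0]
wrist_force: [0.4, 0.7, -0.4]
finger_gap: 0.0499
r -15.0 j6 -0.536 tool cm [-0.04  0.1   4.88] [ 0.5867 -0.0826  0.1018] tau [0.02 0.02 0.01] F [ 0.4  0.7 -0.4] 0.0499
```

View pics/s25.png

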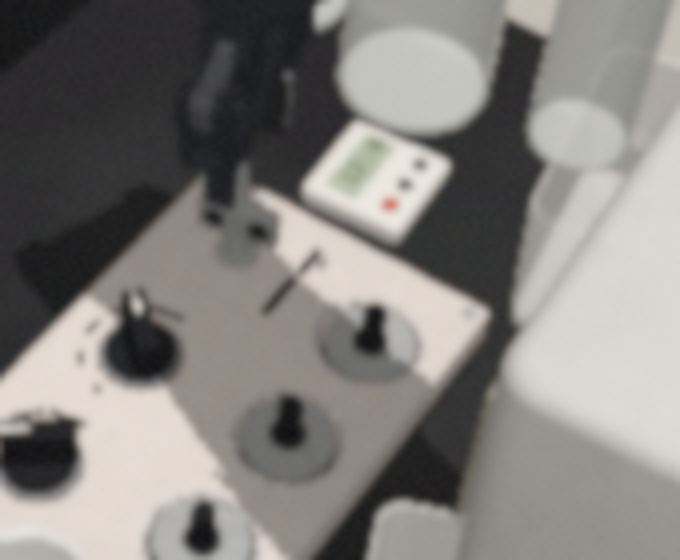

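```bash
python3 -m inch '[[0,0,2,0,0,0,5],[0,0,2,0,0,0,5],[0,0,0.8,0,0,0,5],[0,0,0,0,0,0,5],[0,0,0,0,0,0,5]]'; python3 -m inch '[[0,0,0,0,0,0,0],[0,0,0,0,0,0,0],[0,0,0,0,0,0,0],[0,0,0,0,0,0,0],[0,0,0,0,0,0,0]]' 60; python3 st.py .5868 -.0815 .053; for i in 1 2 3 4; do python3 -m inch '[[0,0,0,0,0,8,0],[0,0,0,0,0,8,0],[0,0,0,0,0,8,0],[0,0,0,0,0,8,0],[0,0,0,0,0,8,0]]'>/dev/null; python3 st.py .5868 -.0815 .053; done
```

```text
clock: 50.2
tcp_pos: [0.5871, -0.0824, 0.0545]
orientation: [0.0, -0.131, 0.991, -0.0]
wrist_force: [0.2, -0.4, -0.4]
finger_gap: 0.0499
clock: 50.7
tcp_pos: [0.5872, -0.0813, 0.0551]
orientation: [0.001, -0.131, 0.991, 0.001]
wrist_force: [-0.8, 3.9, 5.7]
finger_gap: 0.0088
r -15.1 j6 -0.537 tool cm [ 0.04 -0.01  0.21] [ 0.5872 -0.0813  0.0551] tau [0.8  0.35 0.02] F [-0.8  3.9  5.7] 0.0088
r 25.2 j6 0.166 tool cm [ 0.03 -0.02  0.21] [ 0.5871 -0.0815  0.0551] tau [0.66 0.44 0.1 ] F [-2.2  3.7  5.5] 0.0085
r 65.2 j6 0.864 tool cm [ 0.01 -0.01  0.21] [ 0.5869 -0.0815  0.0551] tau [0.64 0.5  0.06] F [-2.5  3.7  5.4] 0.009
r 105.2 j6 1.562 tool cm [0.   0.01 0.21] [ 0.5867 -0.0815  0.0551] tau [0.66 0.64 0.13] F [-3.3  3.6  6.2] 0.0087
r 145.2 j6 2.261 tool cm [0.01 0.02 0.21] [ 0.5866 -0.0814  0.0551] tau [0.74 0.73 0.19] F [-1.9  3.3  6.3] 0.0089
```

```bash
python3 -m inch '[[0,0,0,0,0,8,0],[0,0,0,0,0,8,0],[0,0,0,0,0,4,0],[0,0,0,0,0,0,0]]'>/dev/null; python3 st.py .5868 -.0815 .053; python3 -m inch '[[0,0,0,0,0,0,5],[0,0,0,0,0,0,5],[0,0,0,0,0,0,5],[0,0,-2,0,0,0,5],[0,0,-3,0,0,0,5]]'; for i in 1 2 3 4; do python3 -m inch '[[0,0,0,0,0,-8,5],[0,0,0,0,0,-8,5],[0,0,0,0,0,-8,5],[0,0,0,0,0,-8,5],[0,0,0,0,0,-8,5]]' >/dev/null; done;python3 -m inch '[[0,0,0,0,0,-8,5],[0,0,0,0,0,-8,5],[0,0,0,0,0,-4,5],[0,0,0,0,0,0,5],[0,0,0,0,0,0,5]]'; python3 st.py .5868 -.0815 .053;  python3 - <<'E'
from m import *
p=shot('scene')
cv2.imwrite('pics/s26.png',cv2.resize(p['pixels'][200:280,320:420,::-1],None,fx=7,fy=7,interpolation=cv2.INTER_CUBIC))
E
```

```text
r 165.0 j6 2.606 tool cm [0.01 0.02 0.21] [ 0.5866 -0.0813  0.0551] tau [ 0.85  0.61 -0.07] F [-3.4  3.5  6.7] 0.0086
clock: 53.6
tcp_pos: [0.5852, -0.0821, 0.1023]
orientation: [-0.001, 0.991, 0.131, -0.002]
wrist_force: [-0.3, -0.5, 0.5]
finger_gap: 0.0499
clock: 56.1
tcp_pos: [0.5869, -0.0825, 0.1039]
orientation: [-0.0, -0.13, 0.992, 0.0]
wrist_force: [0.3, -0.1, 0.7]
finger_gap: 0.05
r -14.9 j6 -0.536 tool cm [-0.01  0.1   5.09] [ 0.5869 -0.0825  0.1039] tau [-0.01  0.08 -0.01] F [ 0.3 -0.1  0.7] 0.05
```

View pics/s26.png

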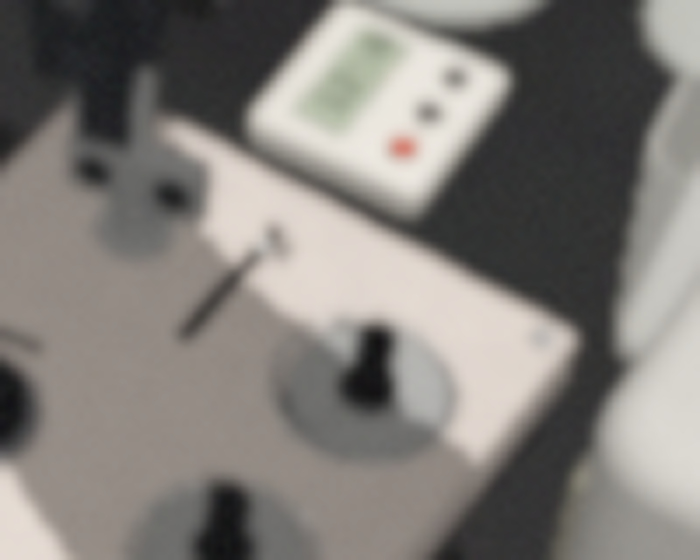

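```bash
python3 -m inch '[[0,0,2,0,0,0,5],[0,0,2,0,0,0,5],[0,0,0.9,0,0,0,5],[0,0,0,0,0,0,5],[0,0,0,0,0,0,5]]'; python3 -m inch '[[0,0,0,0,0,0,0],[0,0,0,0,0,0,0],[0,0,0,0,0,0,0],[0,0,0,0,0,0,0],[0,0,0,0,0,0,0]]' 60; python3 st.py .5868 -.0815 .053; for i in 1 2 3 4 ; do python3 -m inch '[[0,0,0,0,0,5,0],[0,0,0,0,0,5,0]]'>/dev/null; python3 st.py .5868 -.0815 .053; done
```

```text
clock: 56.65
tcp_pos: [0.5872, -0.0824, 0.0554]
orientation: [0.0, -0.131, 0.991, -0.0]
wrist_force: [-0.1, -0.3, 0.7]
finger_gap: 0.05
clock: 57.15
tcp_pos: [0.5872, -0.0812, 0.0561]
orientation: [0.001, -0.131, 0.991, 0.001]
wrist_force: [-0.9, 5.0, 5.7]
finger_gap: 0.0089
r -15.1 j6 -0.537 tool cm [ 0.04 -0.02  0.31] [ 0.5872 -0.0812  0.0561] tau [ 0.85  0.23 -0.04] F [-0.9  5.   5.7] 0.0089
r -4.9 j6 -0.36 tool cm [ 0.04 -0.01  0.31] [ 0.5872 -0.0813  0.0561] tau [0.76 0.29 0.15] F [-1.4  4.8  5.8] 0.0089
r 5.1 j6 -0.185 tool cm [ 0.04 -0.02  0.31] [ 0.5872 -0.0814  0.0561] tau [0.72 0.29 0.12] F [-1.   3.8  5.8] 0.0088
r 15.1 j6 -0.01 tool cm [ 0.04 -0.02  0.31] [ 0.5872 -0.0814  0.0561] tau [0.7  0.33 0.16] F [-1.8  3.8  5.4] 0.0088
r 25.1 j6 0.164 tool cm [ 0.03 -0.02  0.31] [ 0.5871 -0.0815  0.0561] tau [0.66 0.3  0.15] F [-1.5  4.6  5.8] 0.0089
```

```bash
python3 -m inch '[[0,0,0,0,0,0,5],[0,0,0,0,0,0,5],[0,0,0,0,0,0,5],[0,0,-2,0,0,0,5],[0,0,-4,0,0,0,5]]';python3 -m inch '[[0,0,-5,0,0,0,5],[0,0,-5,0,0,0,5],[0,0,-4,0,0,0,5],[-1.5,-4.2,0,0,0,0,5],[-1.5,-4.2,0,0,0,0,5]]';python3 -m inch '[[-1.5,-4.2,0,0,0,0,5],[0,0,0,0,0,0,5],[0,0,0,0,0,0,5]]'; python3 - <<'E'
from h import *
p=shot('top','t27.png')
cv2.imwrite('pics/t28.png',cv2.resize(p['pixels'][180:320,225:425,::-1],None,fx=4,fy=4,interpolation=cv2.INTER_CUBIC))
p=shot('scene')
cv2.imwrite('pics/s28.png',cv2.resize(p['pixels'][190:340,260:430,::-1],None,fx=4,fy=4,interpolation=cv2.INTER_CUBIC))
E
```

```text
clock: 58.45
tcp_pos: [0.5842, -0.0819, 0.1122]
orientation: [-0.004, 0.216, 0.976, 0.0]
wrist_force: [-0.1, 0.1, 0.1]
finger_gap: 0.05
clock: 58.95
tcp_pos: [0.5799, -0.1716, 0.2575]
orientation: [0.002, 0.214, 0.977, -0.001]
wrist_force: [0.7, 0.1, 0.2]
finger_gap: 0.0498
clock: 59.25
tcp_pos: [0.5741, -0.2168, 0.2545]
orientation: [-0.0, 0.217, 0.976, 0.0]
wrist_force: [-0.2, -0.3, -0.2]
finger_gap: 0.0498
```

View pics/t28.png

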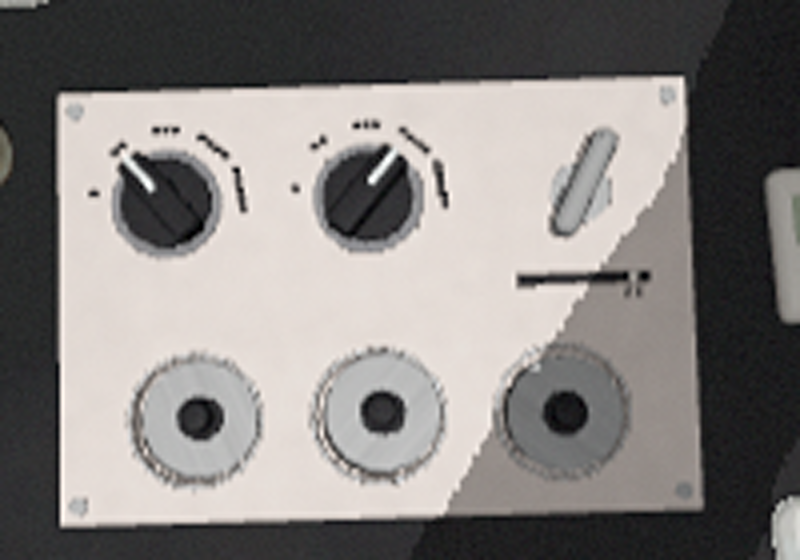

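View pics/s28.png

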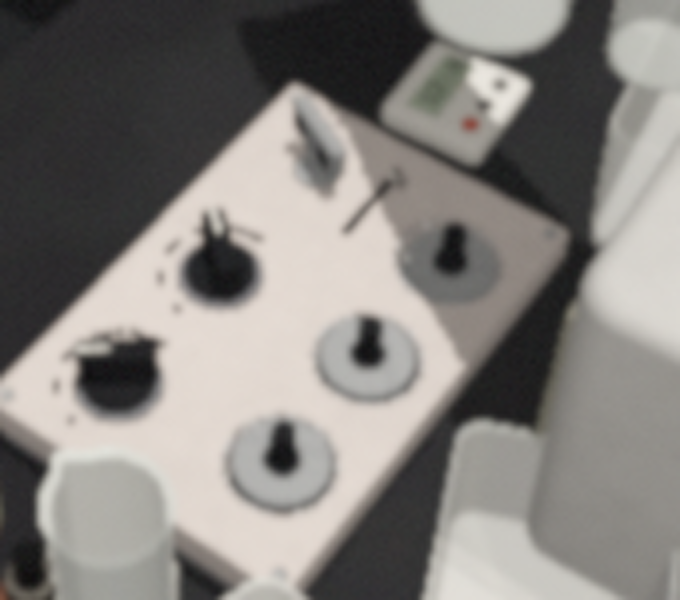

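```bash
python3 - <<'E'
from h import *
p=shot('top')
c=p['pixels'][240:258,350:392]
cv2.imwrite('pics/t29.png',cv2.resize(c[:,:,::-1],None,fx=18,fy=18,interpolation=cv2.INTER_CUBIC))
for v in range(246,254): print(v,' '.join('%3d'%x for x in p['pixels'][v,372:392].min(1)))
o=cv2.imread('pics/top0.png')
E
```

```text
246 218 222 139 138 140 138 138 140 142 141 140 139 140 140 139 138 138 138 137 136
247 184 183 112 112 111 112 111 110 111 105 120 132 117 106 104 115 138 135 137 136
248  80  33  33  38  40  36  42  36  38   9 114 150  95  21  12  76 138 135 134 135
249  32  17  19  18  13  19  16  11  19  14 111 164  86  22  12  78 137 136 135 136
250  59  63  65  63  63  63  59  84  86  84 102 138  95  84  85 116 137 136 135 136
251 116 117 118 116 119 117 116 128 129 114  99 128 101 112 127 139 139 136 133 135
252 137 136 139 137 137 136 137 138 142  99  78 140  72 110 136 136 137 135 137 136
253 135 134 133 133 135 136 136 136 138  83  96 140  70 108 136 136 136 138 138 138
```

View pics/t29.png

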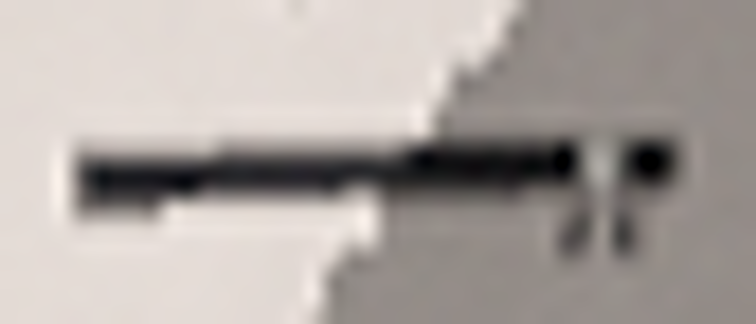

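```bash
python3 -c "
from workcell import workorder,get_state
print(get_state()['wrist_force']);print(workorder.hand_in())"
```

```text
[ 0.08656009  0.11182067 -0.72909018]
the job is handed in; nothing more can be done
None
```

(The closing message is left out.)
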